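# Load the filter slide of a gel imaging hood and click it under the camera port

### The arm

A 7-joint arm with a two-finger parallel gripper is mounted at the origin on the work surface. World frame = base frame: x ahead of the robot, y to its left, z up, the work surface at z = 0. Lengths are in m, angles in degrees, forces in N, time in s.
With the tool pointing down it reaches from about 0.425 to 0.825 m from the base axis. Payload 3.6 kg.
Tool frame: the origin (TCP) lies between the finger pads; the fingertips stand 22 mm ahead of it and the grasp point (between the pads) lies 3 mm ahead of it (arm.tip_reach is the distance from the TCP to the fingertips, in m); y points along the fingers, z is the direction in which the jaws open and shut, and the axes are right-handed (so a half turn about y gives the same grasp; the last joint's range is limited). The gripper opens to 93 mm and grips with 3 to 60 N. Pads are 15 mm wide; open, the fingers measure 128 mm over their backs; the gripper's body (75 mm by 188 mm) begins 65 mm behind the grasp point.
Start: joints at [70.674, 35.231, -0.722, 81.555, 0.464, 63.22, -2.315], TCP at [0.199, -0.619, 0.22] pointing down, gripper open.
Joint ranges: [-178.69, 178.69], [-17.37, 117.87], [-77.05, 75.6], [15.02, 138.74], [-78.02, 258.01], [0.78, 113.62], [-162.83, 162.83]. Speed limits (degrees/s): [159.86, 159.86, 180, 180, 180, 180, 180].

### API

Orientations are given as [roll, pitch, yaw] about the fixed x, y, z axes, in that order (R = Rz(yaw) Ry(pitch) Rx(roll)).
In Python, from bench import get_state, viewer, order, arm gives the robot as it stands.
- The arm moves only by the shell command python3 -m inch 'ROWS' [FORCE]. ROWS is JSON, a list of rows, each a list of 3 entries, a list of its own where there are three numbers: the turn, a rotation vector about the tool's x, y, z in rad, then the shift along the tool's x, y, z in mm, then the opening, from 0 (shut) to 1 (fully open). In form: [[[ax, ay, az], [tx, ty, tz], grip], ...]. A call has 1 to 5 rows; each row shifts and turns the pose as measured when the row begins, along the tool's axes as they then stand; what a row does not reach is not made up. A row lasts 1/8 s, in which the tool goes at most 62.5 mm and 10.7 degrees, less where a joint would pass 70% of its speed; a pose out of reach is approached as far as the arm can. A call with a gripper value outside its range is refused whole. The fingers move at their own pace and stop on an object; FORCE is the grip in N (left out, the last holds). Time passes only in rows, so rows that do not move let the fingers close. It gives the time, the measured TCP pose, the force and the opening at its end, in the units of the state.
- get_state(): the state, without advancing time (a new reading comes with each control period).
- viewer.camera(name): name is "side" or "top" or "wrist"; returns (picture, depth): 480x640x3 uint8, red, green, blue; 480x640 float32, m along the optical axis (not along the pixel's ray), 0 where there is no reading.
- viewer.camera_info(name): a dict with "K" (3x3 intrinsics, pixels), "rvec" (rotation vector, rad) and "tvec" (3), from world to camera coordinates, as OpenCV has them. Camera axes: x right, y down, z forward; pixel columns grow to the right and rows downward; lengths in m; the calibration is good to about 2 mm. The wrist camera is an equidistant fisheye: a pixel r from the principal point sees the ray r / f radians off the axis. A picture is of the moment at which its call begins: read the wrist's pose just before it. camera_info takes no time and is no camera call; for the wrist camera it gives the pose at the moment of the call.
- order.finish_job(): hands the job in, once; it reports no verdict.
The state is a dict: "time_s": time; "joint_pos": joint angles; "qd": joint speeds; "effort": joint torques, N m; "ee_pos": TCP position; "tool_rot": TCP orientation; "force": force on the tool from outside, world axes, zero at the start; "ft_torque": the same for the moment, N m; "grip_width": finger opening in m.
Only numpy, scipy, OpenCV 4.12 (cv2) and the standard library are available. Lean on these libraries where they do the work, as an engineer would, in place of code of your own. Each camera call takes 0.05 s, during which the arm holds its last target.

### The job

Lay the square filter flat in the pocket of the imaging hood's filter slide, setting it down rather than dropping it, and let go of it. Then grip the slide's knob and slide the filter in under the camera port until you feel the ball click into its notch, without forcing the slide on past the click. Finish still gripping the knob there, so that the slide cannot creep while the picture is taken, and leave the other things on the bench where they are.

Things in the scene. Friction and masses are not known exactly. Their poses are not given: they have to be found in the camera images.
- square_filter: The filter to load: a square black frame 50 x 50 mm, 14 mm thick, with a round amber glass in the middle, about 70 g, solid to the fingers. Starts flat on the lens mat, turned up to 55 degrees. Origin: centre of its underside; z up, x and y along its sides. All four ways round are alike.
- round_filter: Not wanted, leave alone: a round filter in a black ring, 52 mm across and 10 mm thick, lying on the same mat about 100 mm from the square one, on either side of it. Origin: centre of its underside.
- mat: Thin grey lens mat, 200 x 95 x 3 mm, fixed to the bench, long side along its x; both filters lie on it. Origin: centre of its underside.
- hood: Gel imaging hood, fixed: dark grey base 200 x 220 x 58 mm, grey hood up to 150 mm, on top a dark grey rail 88 mm wide, 260 mm long, along the hood's y. Origin: centre of its underside, z up; x points away from the robot within 20 degrees, y (the way the slide is pushed in) to its left. The rail's edge bars, 35 to 42 mm either side of the middle, stand 1.5 mm above the slide plate.
- port (a point): On the camera port's axis, mid rail, at the level of the slide plate's top (162 mm above the bench); axes as the hood's. The port is a black collar on a bridge over the rail: 60 mm along the rail, 104 mm across, underside 18 mm and collar top 34 mm above the slide plate. A seated filter passes beneath; keep clear of it when loading.
- pocket (a point): Centre of the floor of the bare metal slide's pocket (162 mm above the bench); moves with the slide, axes as the hood's. 53 x 53 mm inside, walls 6 mm thick and 7 mm high, top 3 mm sloped outward as lead-in. Walls on the +x and -x sides are cut away over the middle 40 mm for fingers: hold the filter by the sides that will face these. Seated, its underside is on the floor. 36 mm floor hole.
- knob: The slide's knob: upright black round post, 16 mm in diameter (22 mm at the lowest 4 mm), 28 mm high, on the slide plate 72 mm from the pocket's centre towards the hood's -y, mid width. Origin: centre of its foot, 162 mm above the bench, z up; it turns freely on its screw. Room for fingers on its +x and -x sides (over the rail bars); the pocket wall is 40 mm from its axis.
- filter_slide (a joint): How far (m) the slide is pushed in along the hood's +y. 0: end stop, pocket 90 mm short of the port. Starts at 0 to 0.02; load it there. The ball clicks into its notch at 0.090, pocket on the port axis; end stop only at 0.105. Friction 1 to 1.5 N; stays where left. From about 3 mm before the notch the ball draws the slide in; to push it out takes 6 to 7 N, and it is out by 0.0935.
- flask: Bystander: conical glass flask, 68 mm across the foot, 105 mm tall, beyond the mat on the bench. Origin: centre of its underside.
- comb: Bystander: white gel comb lying flat on the bench between the mat and the hood, about 86 mm long, 35 mm wide, 4 mm thick. Origin: near its middle, on its underside.
- tube_rack: Bystander: white rack of small tubes, 45 x 115 mm, 37 mm tall, on the robot's right beyond the mat. Origin: centre of its underside.
There are look-alikes about, which are no part of the job. Leave any blue look-alike of the square_filter alone.

How it is judged:
By the outcome, as a careful person would: the job done as asked, in the order asked, and still so for the second after the job is handed in, while the arm keeps its last pose, push and grip.
It also fails if it takes over 51 s, if anything falls off the work surface, if the arm or the gripper's body presses on something with over 40 N, if the wrist force passes 120 N, or if a joint passes its speed limit or range.

## Working session

There is one attempt and no reset: what is moved stays moved. The work goes in short steps, Python scripts to look and compute and a shell command to move; the robot and the scene stay as the last step left them, time stands still between calls to the robot, and variables do not carry over. Pictures are saved under pics/ and viewed, and the job is handed in when it is done.

```bash
ls; mkdir -p pics
python3 - <<'E'
from bench import get_state, viewer, order, arm
import cv2
print(get_state())
for n in ("side","top","wrist"):
    im,d=viewer.camera(n); cv2.imwrite(f"pics/a_{n}.png",im[:,:,::-1]); print(n,viewer.camera_info(n))
E
```

```text
pics
{'time_s': 0.0, 'joint_pos': array([70.67316214, 35.28798113, -0.72272215, 81.64289406,  0.4664042 ,
       63.21902077, -2.31526887]), 'qd': array([ 0.02430932,  0.03257899, -0.09254232,  0.05161377,  0.07833338,
       -0.02305515, -0.1730569 ]), 'effort': array([ 1.37805841e-04, -4.58923638e+01,  2.09096801e-01, -1.65740955e+01,
       -6.10788236e-02,  2.04370532e-02,  2.51578103e-04]), 'ee_pos': array([ 0.19854337, -0.61808932,  0.21848649]), 'tool_rot': array([-9.01469212e+01, -4.27359219e-03, -1.62187261e+02]), 'force': array([0.73178211, 0.6098373 , 0.21412875]), 'ft_torque': array([ 0.04416469, -0.08089235, -0.03174082]), 'grip_width': 0.09293905859568603}
side {'K': array([[443.64392176,   0.        , 318.05163827],
       [  0.        , 443.64392176, 249.07174785],
       [  0.        ,   0.        ,   1.        ]]), 'rvec': array([ 0.81953425, -2.59214846,  1.04497152]), 'tvec': array([0.37874373, 0.3994973 , 0.78434175])}
top {'K': array([[531.04832628,   0.        , 320.7036093 ],
       [  0.        , 531.04832628, 242.00622917],
       [  0.        ,   0.        ,   1.        ]]), 'rvec': array([ 2.19243262, -2.17250219,  0.15097127]), 'tvec': array([-0.16537902,  0.56380087,  1.10470454])}
wrist {'K': array([[371.64829954,   0.        , 314.77800598],
       [  0.        , 371.64829954, 243.47502287],
       [  0.        ,   0.        ,   1.        ]]), 'rvec': array([-2.35948971,  1.71918395,  0.23162368]), 'tvec': array([-0.64782322, -0.03240322,  0.3900256 ])}
```

View pics/a_top.png

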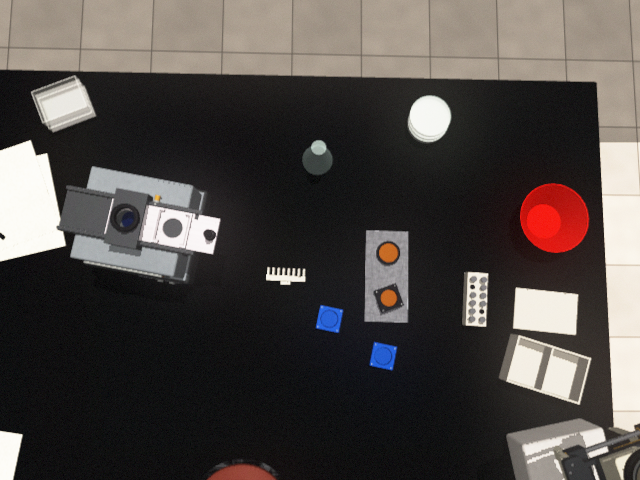

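View pics/a_side.png

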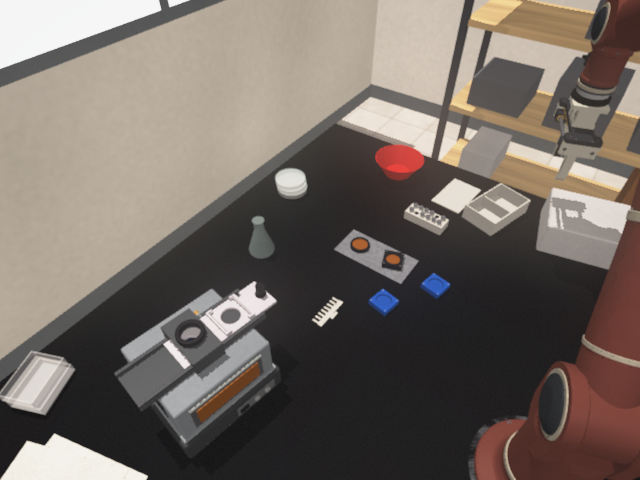

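View pics/a_wrist.png

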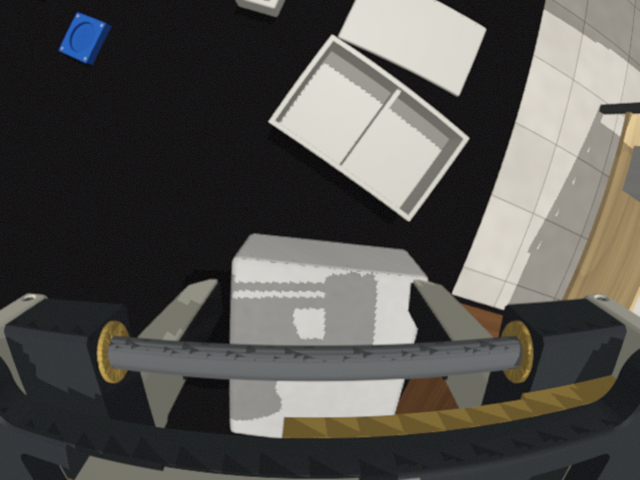

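The amber glass in the square black frame at top (389,298) is the target. The amber glass in the round ring at (388,253) is the unwanted round filter. The two blue squares at (330,319) and (383,356) are look-alikes. The slide pocket is at (173,228) and the knob at (209,236). I'll confirm in enlarged crops and measure.

```bash
cat > h.py <<'E'
import numpy as np, cv2
from bench import get_state, viewer, order, arm
def ray(n,uv,info=None):
    c=info or viewer.camera_info(n); K=c["K"]; R=cv2.Rodrigues(c["rvec"])[0]; t=np.ravel(c["tvec"])
    a=np.array([(uv[0]-K[0,2])/K[0,0],(uv[1]-K[1,2])/K[1,1]])
    if n=="wrist":
        r=np.linalg.norm(a); d=np.array([*(a/max(r,1e-9)*np.sin(r)),np.cos(r)])
    else: d=np.array([*a,1.])
    return -R.T@t, R.T@d
def onplane(n,uv,z,info=None):
    o,d=ray(n,uv,info); return o+d*(z-o[2])/d[2]
def proj(n,P,info=None):
    c=info or viewer.camera_info(n); K=c["K"]; R=cv2.Rodrigues(c["rvec"])[0]
    p=R@np.asarray(P,float)+np.ravel(c["tvec"])
    if n=="wrist":
        th=np.arctan2(np.hypot(p[0],p[1]),p[2]); s=th/max(np.hypot(p[0],p[1]),1e-9); q=p[:2]*s
    else: q=p[:2]/p[2]
    return q*K[0,0]+K[:2,2]
E
python3 - <<'E'
from h import *
im,d=viewer.camera("top")
cv2.imwrite("pics/b1.png",cv2.resize(im[220:380,300:440,::-1],None,fx=4,fy=4,interpolation=cv2.INTER_CUBIC)[:600])
cv2.imwrite("pics/b2.png",cv2.resize(im[160:290,60:230,::-1],None,fx=4.5,fy=4.5,interpolation=cv2.INTER_CUBIC))
hsv=cv2.cvtColor(im,cv2.COLOR_RGB2HSV)
m=((hsv[...,0]<18)&(hsv[...,1]>150)&(hsv[...,2]>80)).astype(np.uint8)
n,l,s,c=cv2.connectedComponentsWithStats(m)
for i in range(1,n):
    if s[i,4]>80 and s[i,0]<450: print(s[i],c[i],onplane("top",c[i],.015),d[int(c[i][1]),int(c[i][0])])
for name,uv,z in (("knob",(209,235.5),.19),("pocket",(173,228),.162),("port",(126,218),.196)):
    print(name,onplane("top",uv,z))
E
```

```text
[379 243  19  20 295] [388.07457627 252.27457627] [ 0.54623819 -0.30784569  0.015     ] 1.162593
[380 289  17  18 225] [388.36444444 297.61333333] [ 0.44796921 -0.30788311  0.015     ] 1.1472927
[207 464  69  16 741] [241.26720648 473.11066127] [8.45565442e-02 9.11819333e-05 1.50000000e-02] 1.1009458
knob [0.55834099 0.04975858 0.19      ]
pocket [0.57505083 0.12254101 0.162     ]
port [0.58797523 0.19954418 0.196     ]
```

View pics/b1.png

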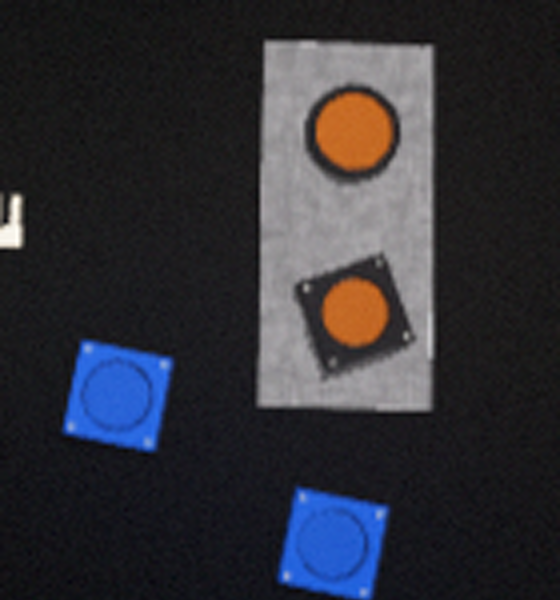

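View pics/b2.png

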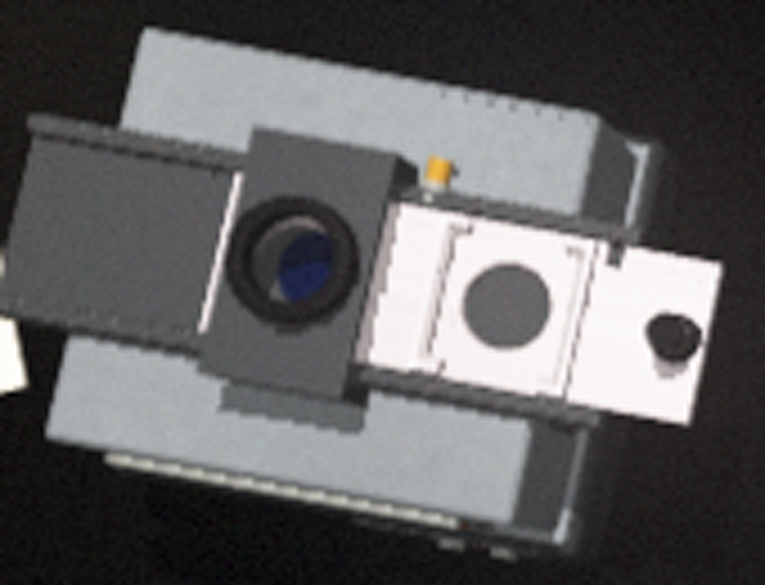

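```bash
python3 -m inch '[[[0,0,0],[-48,3,-31],1],[[0,0,0],[-48,3,-31],1],[[0,0,0],[-48,5,-31],1],[[0,0,0],[-48,5,-31],1],[[0,0,0],[-48,5,-31],1]]' 15
python3 -m inch '[[[0,0,0],[-40,5,-31],1],[[0,0,0],[-20,5,-20],1],[[0,0,0],[0,0,0],1]]'
python3 - <<'E'
from h import *
s=get_state();print(s["ee_pos"],s["tool_rot"],s["time_s"])
im,d=viewer.camera("wrist");cv2.imwrite("pics/c1.png",im[:,:,::-1])
c=viewer.camera_info("wrist");R=cv2.Rodrigues(c["rvec"])[0];print(-R.T@c["tvec"],R[2])
print(proj("wrist",(.448,-.308,.017)))
E
```

```text
time_s: 0.82
ee_pos: [0.3803, -0.3971, 0.1957]
tool_rot: [-89.9, -0.2, -162.9]
force: [1.0, -1.2, -0.2]
grip_width: 0.0929
time_s: 1.2
ee_pos: [0.4277, -0.3228, 0.1848]
tool_rot: [-90.1, -0.0, -162.3]
force: [-0.3, -0.7, 0.4]
grip_width: 0.0928
[ 0.42769341 -0.32281556  0.18475968] [-9.01013090e+01 -4.69666551e-02 -1.62271645e+02] 1.2
[ 0.49460011 -0.30209407  0.34983069] [-0.25113818 -0.07921103 -0.96470474]
[305.53855677 195.71901837]
```

View pics/c1.png

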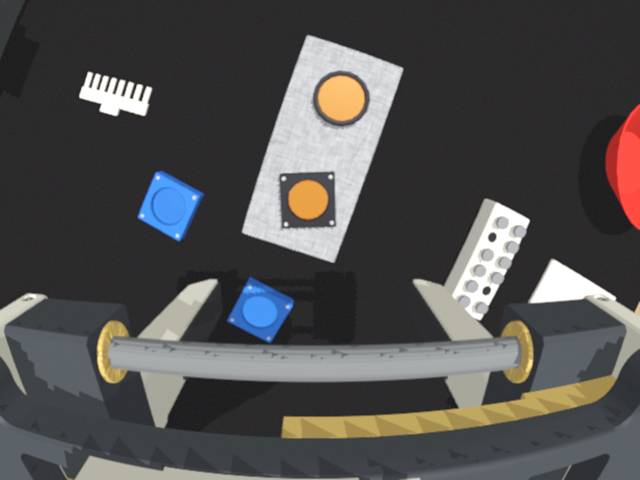

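Wrist view: the square filter is at (308,200), nearly square to the jaws, and the round one is at (341,98). Blue look-alikes are at (170,206) and (261,310), the latter close to the tool. I'll measure the frame's edges.

```bash
cat > meas.py <<'E'
from h import *
def filt(z=.017,near=None):
    im,d=viewer.camera("wrist"); info=viewer.camera_info("wrist")
    hsv=cv2.cvtColor(im,cv2.COLOR_RGB2HSV)
    m=((hsv[...,0]>5)&(hsv[...,0]<22)&(hsv[...,1]>130)&(hsv[...,2]>90)).astype(np.uint8)
    n,l,s,c=cv2.connectedComponentsWithStats(m)
    u0=proj("wrist",near,info)
    i=min([i for i in range(1,n) if s[i,4]>200],key=lambda i:np.linalg.norm(c[i]-u0))
    print("glass px",c[i],s[i],"->",onplane("wrist",c[i],z,info))
    ys,xs=np.mgrid[0:480,0:640]
    reg=(np.hypot(xs-c[i][0],ys-c[i][1])<1.3*s[i,2])
    dk=((hsv[...,2]<75)|(l==i))&reg
    dk=cv2.morphologyEx(dk.astype(np.uint8),cv2.MORPH_CLOSE,np.ones((5,5)))
    dk=cv2.morphologyEx(dk,cv2.MORPH_OPEN,np.ones((5,5)))
    n,l2,s2,c2=cv2.connectedComponentsWithStats(dk); j=l2[int(c[i][1]),int(c[i][0])]
    cn=max(cv2.findContours((l2==j).astype(np.uint8),cv2.RETR_EXTERNAL,cv2.CHAIN_APPROX_NONE)[0],key=cv2.contourArea)
    P=np.array([onplane("wrist",p[0],z,info)[:2] for p in cn])
    r=cv2.minAreaRect((P*1000).astype(np.float32)); print("rect",r)
    cv2.drawContours(im,[cn],-1,(0,255,0),1)
    return im,r
E
python3 - <<'E'
from meas import *
im,r=filt(.017,(.448,-.308,.017))
x,y=[int(v) for v in proj("wrist",(.448,-.308,.017))]
cv2.imwrite("pics/c2.png",cv2.resize(im[y-70:y+70,x-80:x+80,::-1],None,fx=4,fy=4))
E
```

```text
glass px [305.6307321  197.91230893] [ 286  178   40   40 1243] -> [ 0.44523624 -0.31067098  0.017     ]
rect ((441.84722900390625, -310.0015563964844), (42.27378845214844, 41.96273422241211), 17.221961975097656)
```

View pics/c2.png

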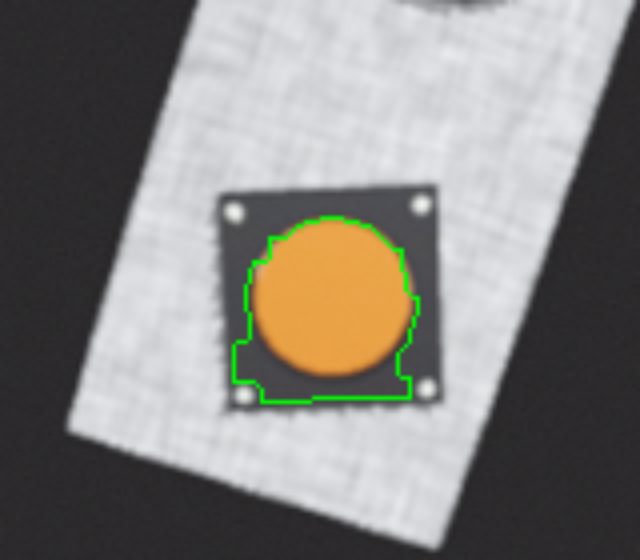

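The crop confirms the square black frame with amber glass (glass at px 306,198). The frame's grey was above my threshold, so I'll raise it.

```bash
sed -i 's/\[...,2\]<75/[...,2]<125/; s/1.3\*s\[i,2\]/.98*s[i,2]/; s/MORPH_CLOSE,np.ones((5,5))/MORPH_CLOSE,np.ones((9,9))/' meas.py
python3 - <<'E'
from meas import *
s=get_state();print(s["ee_pos"],s["tool_rot"],s["time_s"])
im,r=filt(.017,(.448,-.308,.017))
x,y=[int(v) for v in proj("wrist",(.448,-.308,.017))]
cv2.imwrite("pics/c3.png",cv2.resize(im[y-70:y+70,x-80:x+80,::-1],None,fx=4,fy=4))
psi=np.radians(s["tool_rot"][2]);D=np.array([.4445,-.310])-s["ee_pos"][:2]
print("tx",D@[np.cos(psi),np.sin(psi)]*1e3,"tz",D@[-np.sin(psi),np.cos(psi)]*1e3)
E
```

```text
[ 0.4259854  -0.32641624  0.18520028] [-8.99596745e+01 -9.95031983e-02 -1.62622602e+02] 1.3
glass px [303.73524721 196.47368421] [ 284  177   40   40 1254] -> [ 0.44546442 -0.30977405  0.017     ]
rect ((444.87432861328125, -309.49859619140625), (50.16094970703125, 49.17002487182617), 19.671390533447266)
tx -22.572510015142974 tz -10.137323735696034
```

View pics/c3.png

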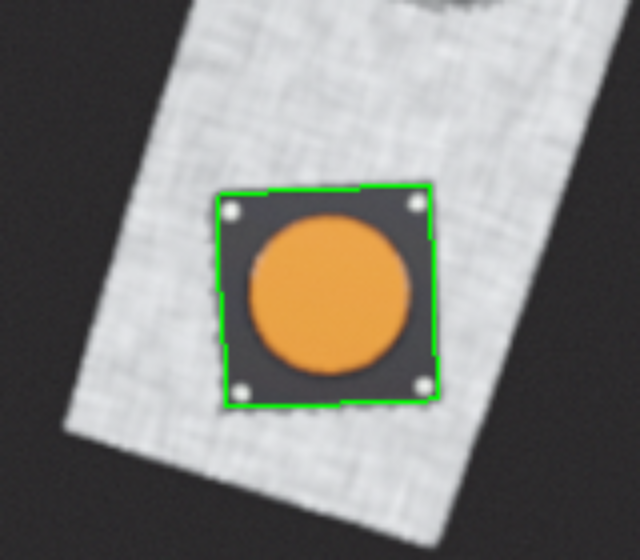

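```bash
python3 -m inch '[[[0,-0.04,0],[-23,40,-10],1],[[0,0,0],[0,40,0],1],[[0,0,0],[0,0,0],1],[[0,0,0],[0,0,0],1]]'
python3 - <<'E'
from meas import *
for k in range(2):
    s=get_state();print(s["ee_pos"],s["tool_rot"],s["time_s"])
    im,r=filt(.017,(.445,-.310,.017))
c=viewer.camera_info("wrist");print(proj("wrist",s["ee_pos"]-[0,0,.022],c))
cv2.imwrite("pics/c4.png",im[...,::-1])
psi=np.radians(s["tool_rot"][2]);D=np.array(r[0])/1e3-s["ee_pos"][:2]
print("tx",D@[np.cos(psi),np.sin(psi)]*1e3,"tz",D@[-np.sin(psi),np.cos(psi)]*1e3)
E
```

```text
time_s: 1.85
ee_pos: [0.4422, -0.3219, 0.1066]
tool_rot: [-89.4, -0.1, -161.3]
force: [0.0, -0.7, -0.4]
grip_width: 0.0929
[ 0.442237   -0.32194121  0.10656316] [-8.93634610e+01 -6.68731361e-02 -1.61271994e+02] 1.85
glass px [299.10640444 234.40695915] [ 274  210   51   50 1983] -> [ 0.44645334 -0.30861665  0.017     ]
rect ((445.9378356933594, -308.0899353027344), (51.014503479003906, 49.227272033691406), 19.428110122680664)
[ 0.44185202 -0.32201389  0.10655661] [-8.93669535e+01 -9.38894998e-02 -1.61293207e+02] 1.9
glass px [299.10478589 233.8231738 ] [ 274  209   51   50 1985] -> [ 0.44717331 -0.3081351   0.017     ]
rect ((446.7196350097656, -307.60992431640625), (51.103057861328125, 49.2044677734375), 19.459199905395508)
[316.90181939 280.82257431]
tx -9.2301870375801 tz -12.081874316019901
```

View pics/c4.png

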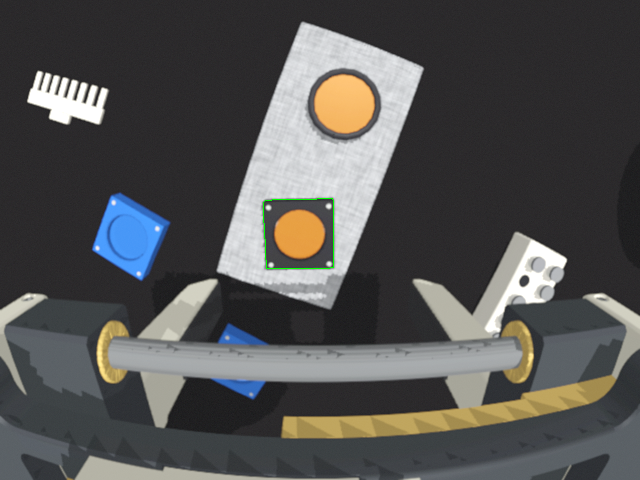

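```bash
python3 -m inch '[[[-0.01,-0.014,0],[-9,20,-11],1],[[0,0,0],[0,17,0],1],[[0,0,0],[0,0,0],1]]'
cat > look.py <<'E'
from meas import *
import sys
s=get_state();print(s["ee_pos"],s["tool_rot"],s["time_s"],s["force"],s["grip_width"])
im,r=filt(.017,(.446,-.308,.017))
c=viewer.camera_info("wrist");print(proj("wrist",s["ee_pos"]-[0,0,.022],c))
cv2.imwrite(sys.argv[1],im[...,::-1])
psi=np.radians(s["tool_rot"][2]);D=np.array(r[0])/1e3-s["ee_pos"][:2]
print("tx",D@[np.cos(psi),np.sin(psi)]*1e3,"tz",D@[-np.sin(psi),np.cos(psi)]*1e3)
E
python3 look.py pics/c5.png
```

```text
time_s: 2.33
ee_pos: [0.4496, -0.3114, 0.0737]
tool_rot: [-89.5, 0.3, -160.6]
force: [0.3, 0.0, 0.7]
grip_width: 0.0929
[ 0.44959468 -0.31143819  0.07366445] [ -89.47616475    0.25876266 -160.56932679] 2.325 [0.26656952 0.04248376 0.66131125] 0.09288796054287887
glass px [309.67503085 262.64171123] [ 281  236   58   54 2431] -> [ 0.44783149 -0.30848673  0.017     ]
rect ((447.32208251953125, -308.54376220703125), (51.945281982421875, 50.229454040527344), 19.30500602722168)
[315.74688764 281.05074536]
tx 1.1802869079660268 tz -3.485594559667848
```

View pics/c5.png

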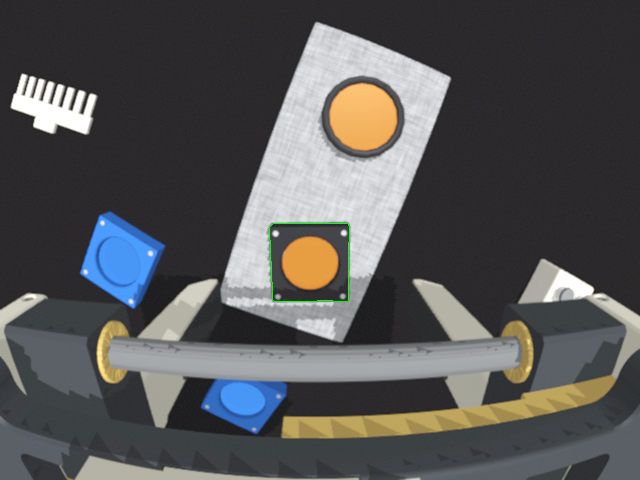

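```bash
python3 -m inch '[[[-0.009,0,0],[1,15,-4],1],[[0,0,0],[0,15,0],1],[[0,0,0],[0,8,0],1],[[0,0,0],[0,0,0],1]]'
python3 look.py pics/c6.png
```

```text
time_s: 2.88
ee_pos: [0.449, -0.3091, 0.0355]
tool_rot: [-89.8, 0.4, -160.6]
force: [0.4, 0.5, -0.9]
grip_width: 0.0928
[ 0.44896882 -0.30910154  0.03552164] [ -89.80646755    0.4348652  -160.60027164] 2.875 [ 0.43134651  0.50953059 -0.87788238] 0.09283975116225386
glass px [314.0181371  284.23670458] [ 281  254   67   62 3253] -> [ 0.44780456 -0.30813033  0.017     ]
rect ((447.1661071777344, -308.3512268066406), (52.91133117675781, 50.298702239990234), 19.372262954711914)
[316.42391289 280.57811978]
tx 1.4511378834836568 tz -1.3064950431186522
```

View pics/c6.png

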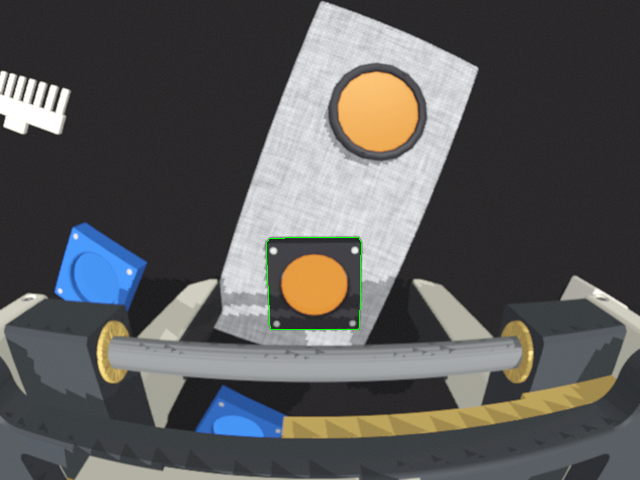

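```bash
python3 -m inch '[[[0,0,0],[1,6,-1.5],1],[[0,0,0],[0,0,0],1],[[0,0,0],[0,0,0],0.6],[[0,0,0],[0,0,0],0.6]]' 20
python3 look.py pics/c7.png
python3 -m inch '[[[0,0,0],[0,0,0],0],[[0,0,0],[0,0,0],0],[[0,0,0],[0,0,0],0]]' 20
```

```text
time_s: 3.42
ee_pos: [0.4483, -0.3085, 0.0302]
tool_rot: [-89.7, 0.5, -160.6]
force: [0.0, -0.2, 0.0]
grip_width: 0.0776
[ 0.4482801  -0.30845106  0.03015141] [ -89.69788812    0.5177125  -160.59669402] 3.425 [ 0.04792189 -0.15509679  0.01904373] 0.07757383165976778
glass px [315.53272674 287.1670091 ] [ 282  256   69   63 3407] -> [ 0.44775835 -0.30788826  0.017     ]
rect ((447.02996826171875, -308.24468994140625), (52.76913833618164, 50.35619354248047), 19.342138290405273)
[316.72317771 280.63769635]
tx 1.110574405010165 tz -0.6099595172143608
time_s: 3.85
ee_pos: [0.4485, -0.3086, 0.0304]
tool_rot: [-89.7, 0.5, -160.6]
force: [-0.4, -0.4, 0.6]
grip_width: 0.0437
```

```bash
python3 look.py pics/c8.png; python3 -c "
import cv2;im=cv2.imread('pics/c8.png');cv2.imwrite('pics/c8z.png',cv2.resize(im[220:360,180:460],None,fx=2.8,fy=2.8))"
```

```text
[ 0.44847926 -0.30858565  0.03041296] [ -89.6686394     0.53951027 -160.59951904] 3.85 [-0.37897268 -0.35868096  0.63250811] 0.04369390516081756
glass px [315.18545776 287.25551958] [ 281  256   69   64 3397] -> [ 0.44774038 -0.30789847  0.017     ]
rect ((447.0858459472656, -308.1724853515625), (52.87125778198242, 63.575958251953125), 19.17203140258789)
[316.73855393 280.62142875]
tx 1.1770512124519308 tz -0.8525520351430538
```

View pics/c8z.png

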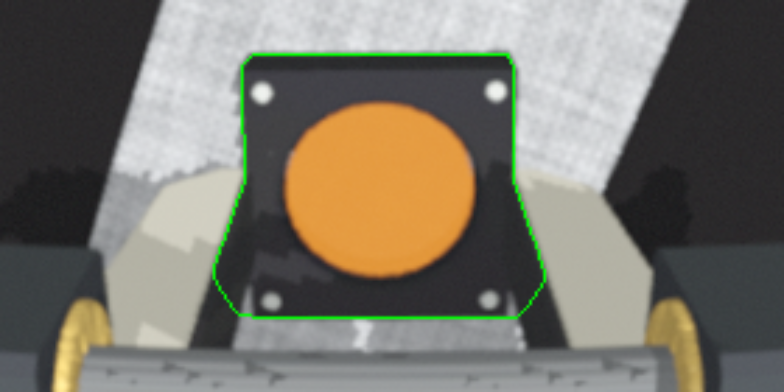

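The pads are on both sides of the frame at its middle. The width reads 43.7 mm rather than 50, so I'll check that it is stable and then lift a little.

```bash
python3 -m inch '[[[0,0,0],[0,0,0],0]]' 20; python3 -m inch '[[[0,0,0],[0,-15,0],0],[[0,0,0],[0,-15,0],0],[[0,0,0],[0,0,0],0]]' 20
python3 look.py pics/c9.png; python3 -c "
import cv2;im=cv2.imread('pics/c9.png');cv2.imwrite('pics/c9z.png',im)"
```

```text
time_s: 4.03
ee_pos: [0.4485, -0.3086, 0.0304]
tool_rot: [-89.7, 0.5, -160.6]
force: [-0.4, -0.6, -0.3]
grip_width: 0.0297
time_s: 4.4
ee_pos: [0.4486, -0.3088, 0.0632]
tool_rot: [-89.6, 0.6, -160.6]
force: [-0.6, 0.1, 0.4]
grip_width: 0.0019
[ 0.44861296 -0.30883997  0.06315585] [ -89.59713609    0.59503926 -160.60210069] 4.4 [-0.58615341  0.06718492  0.3957344 ] 0.0018758896834511916
glass px [314.21728862 263.72555503] [ 285  241   60   56 2117] -> [ 0.44970075 -0.30674359  0.017     ]
rect ((441.88800048828125, -309.2068786621094), (61.19597244262695, 49.49129104614258), 19.339447021484375)
[317.44505357 280.51365934]
tx 6.465074087900143 tz -1.8874548619447107
```

View pics/c9.png

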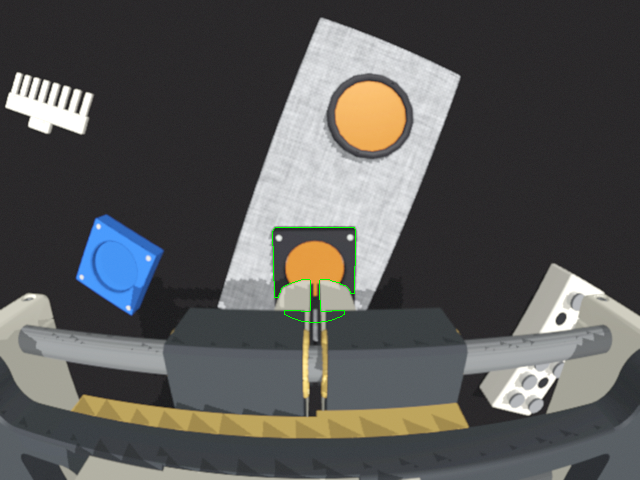

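The fingers closed above the filter without touching it: it hasn't moved and no force showed. The tips stand higher than the stated 22 mm reach suggests, so I'll check the reach and the depths.

Run:
```python
from h import *
print([ (a,getattr(arm,a)) for a in dir(arm) if not a.startswith('_')])
s=get_state();print(s["ee_pos"])
im,d=viewer.camera("side");cv2.imwrite("pics/d1.png",cv2.resize(im[200:320,320:480,::-1],None,fx=4.5,fy=4.5))
print(proj("side",s["ee_pos"]-[0,0,.022]),proj("side",s["ee_pos"]))
im,d=viewer.camera("wrist");c=viewer.camera_info("wrist")
R=cv2.Rodrigues(c["rvec"])[0]
def pt(u,v):
    o,r=ray("wrist",(u,v),c); rz=(R@r)[2]; return o+r*d[v,u]/rz
for u,v in ((315,240),(314,258),(300,285),(335,285),(300,295),(335,300),(295,303),(338,303),(372,115),(290,150)): print(u,v,d[v,u],pt(u,v))
```

```text
[('IKError', <class 'bench.IKError'>), ('tip_reach', 0.022)]
[ 0.44823198 -0.30860267  0.06259743]
[393.94157393 250.79143529] [395.01498842 244.62300371]
315 240 0.21853296 [ 0.46263888 -0.30187966  0.01509009]
314 258 0.22500423 [ 0.45100342 -0.30535942  0.01158463]
300 285 0.17124848 [ 0.45218445 -0.29794047  0.06619712]
335 285 0.16980128 [ 0.45803199 -0.31297412  0.0676268 ]
300 295 0.15785381 [ 0.45298282 -0.29814919  0.07986913]
335 300 0.15469159 [ 0.45711306 -0.31238231  0.08342212]
295 303 0.15077117 [ 0.45194169 -0.29659511  0.08730687]
338 303 0.15058412 [ 0.45785865 -0.3131736   0.08755772]
372 115 0.20637688 [ 0.54312406 -0.30879588  0.00845626]
290 150 0.21803235 [ 0.50710552 -0.27035462  0.00176705]
```

View pics/d1.png

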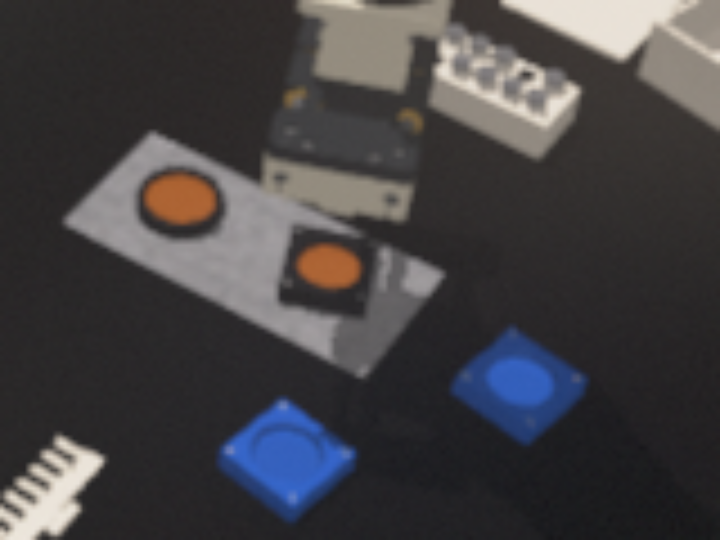

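Run:
```python
from h import *
im,d=viewer.camera("wrist");c=viewer.camera_info("wrist")
R=cv2.Rodrigues(c["rvec"])[0]
s=get_state();print(s["ee_pos"],s["tool_rot"])
def pt(u,v):
    o,r=ray("wrist",(u,v),c); rz=(R@r)[2]; return o+r*d[v,u]/rz
for v in range(274,300,2): print(v,[ (u,round(float(pt(u,v)[0]),4),round(float(pt(u,v)[2]),4)) for u in (298,334)])
im,d=viewer.camera("side");c=viewer.camera_info("side");R=cv2.Rodrigues(c["rvec"])[0]
def pt(u,v):
    o,r=ray("side",(u,v),c); rz=(R@r)[2]; return o+r*d[v,u]/rz
for u in (385,395,405): 
    for v in range(236,270,3): print(u,v,im[v,u],pt(u,v).round(4))
```

```text
[ 0.44735458 -0.30802921  0.06116248] [ -89.784445      0.44661197 -160.5996598 ]
274 [(298, 0.4377, 0.0109), (334, 0.4453, 0.0117)]
276 [(298, 0.4371, 0.0126), (334, 0.4441, 0.0118)]
278 [(298, 0.4354, 0.0115), (334, 0.4427, 0.0114)]
280 [(298, 0.4342, 0.0114), (334, 0.4415, 0.0112)]
282 [(298, 0.452, 0.0629), (334, 0.4402, 0.0112)]
284 [(298, 0.4525, 0.0668), (334, 0.4574, 0.065)]
286 [(298, 0.4518, 0.0675), (334, 0.4574, 0.0677)]
288 [(298, 0.4519, 0.0699), (334, 0.4571, 0.0696)]
290 [(298, 0.4516, 0.0717), (334, 0.4568, 0.0711)]
292 [(298, 0.452, 0.075), (334, 0.457, 0.0743)]
294 [(298, 0.4519, 0.0769), (334, 0.4573, 0.0776)]
296 [(298, 0.4525, 0.0806), (334, 0.4572, 0.0796)]
298 [(298, 0.4523, 0.0821), (334, 0.4569, 0.0812)]
385 236 [85 82 78] [ 0.4355 -0.2106  0.1779]
385 239 [148 140 127] [ 0.435  -0.2117  0.1683]
385 242 [147 140 128] [ 0.4361 -0.2168  0.1543]
385 245 [154 148 145] [ 0.4921 -0.3501  0.0011]
385 248 [152 149 150] [ 0.486  -0.3387  0.0028]
385 251 [81 79 80] [0.1598 0.4268 0.843 ]
385 254 [53 50 52] [ 0.4704 -0.308   0.0159]
385 257 [57 50 50] [ 0.4654 -0.299  
[... 628 characters left out ...]
42  85  51] [ 0.437  -0.3013  0.0088]
395 266 [43 41 42] [ 0.4303 -0.2874  0.0145]
395 269 [60 60 61] [ 0.4289 -0.2878  0.0037]
405 236 [69 69 70] [ 0.3975 -0.227   0.1862]
405 239 [55 52 52] [ 0.3953 -0.2244  0.1805]
405 242 [147 140 127] [ 0.3948 -0.2267  0.1699]
405 245 [123 117 109] [ 0.3951 -0.2312  0.1569]
405 248 [116 111 102] [ 0.3943 -0.2326  0.1468]
405 251 [43 39 41] [ 0.4392 -0.3633 -0.0016]
405 254 [81 78 81] [ 0.4339 -0.3527 -0.0007]
405 257 [143 139 140] [ 0.4276 -0.3395  0.0033]
405 260 [142 139 140] [ 0.4224 -0.3292  0.0043]
405 263 [130 127 128] [ 0.4177 -0.3201  0.0041]
405 266 [102  99 101] [ 4.141e-01 -3.144e-01  1.000e-04]
405 269 [100  97  99] [ 0.4093 -0.3049  0.0006]
```

```bash
python3 -m inch '[[[0,0,0],[0,0,0],1],[[0,0,0],[0,0,0],1],[[0,0,0],[0,0,0],1],[[0,0,0],[0,0,0],1],[[0,0,0],[0,0,0],1]]'
cat > tipz.py <<'E'
from h import *
import sys
s=get_state();print(s["ee_pos"],s["tool_rot"],s["grip_width"],s["time_s"])
im,d=viewer.camera("wrist");c=viewer.camera_info("wrist");cv2.imwrite(sys.argv[1],im[...,::-1])
np.save("d.npy",d)
R=cv2.Rodrigues(c["rvec"])[0]
P=np.radians(s["tool_rot"]);from scipy.spatial.transform import Rotation as Ro
T=Ro.from_euler("xyz",P).as_matrix()
def pt(u,v):
    o,r=ray("wrist",(u,v),c); rz=(R@r)[2]; return o+r*d[v,u]/rz
def tool(u,v): return (T.T@(pt(u,v)-s["ee_pos"])*1e3).round(1)
E
cat > t1.py <<'E'
from tipz import *
for u in (190,200,208,214,216,420,430,440):
    print(u,[(v,*tool(u,v)) for v in range(278,310,4)])
print([ (u,v,pt(u,v).round(4)) for u,v in ((313,262),(290,240),(300,160),(270,280))])
E
python3 t1.py pics/d2.png
```

```text
time_s: 5.28
ee_pos: [0.4468, -0.3076, 0.06]
tool_rot: [-89.9, 0.4, -160.6]
force: [-0.0, -0.5, -0.3]
grip_width: 0.0457
[ 0.44676242 -0.30756702  0.05996294] [ -89.90014256    0.36061877 -160.59434473] 0.04566452371588451 5.275
190 [(278, np.float64(13.5), np.float64(59.1), np.float64(-84.6)), (282, np.float64(16.7), np.float64(59.7), np.float64(-85.2)), (286, np.float64(19.9), np.float64(60.6), np.float64(-85.8)), (290, np.float64(22.3), np.float64(59.1), np.float64(-85.6)), (294, np.float64(25.1), np.float64(58.7), np.float64(-85.8)), (298, np.float64(28.5), np.float64(59.7), np.float64(-86.6)), (302, np.float64(31.3), np.float64(59.3), np.float64(-86.8)), (306, np.float64(34.6), np.float64(59.8), np.float64(-87.4))]
200 [(278, np.float64(13.7), np.float64(59.9), np.float64(-77.7)), (282, np.float64(16.6), np.float64(59.9), np.float64(-78.0)), (286, np.float64(19.7), np.float64(60.5), np.float64(-78.6)), (290, np.float64(22.5), np.float64(60.1), np.float64(-78.7)), (294, np.float64(25.2), np.float64(59.7), np.float64(-78.9)), (298, np.float64(28.2), np.float64(59.8), np.float64(-7
[... 2605 characters left out ...]
loat64(78.1))]
440 [(278, np.float64(13.5), np.float64(59.1), np.float64(82.6)), (282, np.float64(16.7), np.float64(59.9), np.float64(83.2)), (286, np.float64(19.8), np.float64(60.4), np.float64(83.7)), (290, np.float64(21.8), np.float64(58.1), np.float64(83.2)), (294, np.float64(25.4), np.float64(59.5), np.float64(84.1)), (298, np.float64(28.7), np.float64(60.4), np.float64(84.8)), (302, np.float64(31.4), np.float64(59.6), np.float64(84.9)), (306, np.float64(34.5), np.float64(59.8), np.float64(85.3))]
[(313, 262, array([ 0.4483, -0.3047,  0.0127])), (290, 240, array([ 0.4576, -0.2873,  0.0165])), (300, 160, array([ 0.5025, -0.2774,  0.0027])), (270, 280, array([ 0.4247, -0.2838,  0.0031]))]
```

View pics/d2.png

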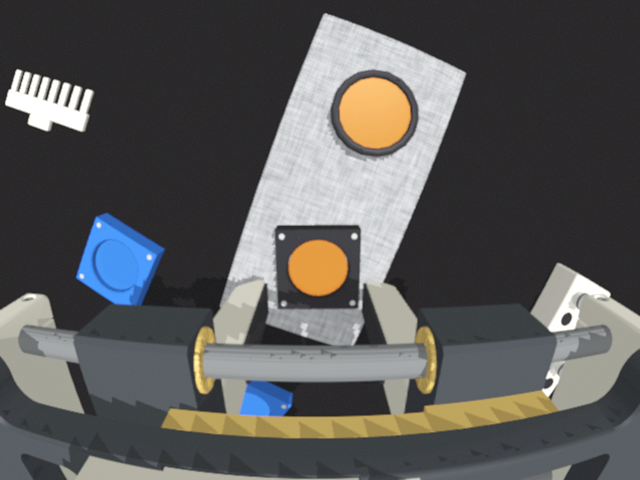

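```bash
cat > t2.py <<'E'
from tipz import *
for u in (240,250,258,263,370,378,386):
    print(u,[(v,*[float(x) for x in tool(u,v)]) for v in range(278,300,3)])
E
python3 t2.py pics/d3.png
```

```text
[ 0.44676027 -0.30756157  0.05996845] [ -89.89996544    0.36091778 -160.59145365] 0.0499814371457452 5.325
240 [(278, 12.0, 56.6, -49.4), (281, 14.1, 56.7, -49.5), (284, -8.1, -5.0, -36.2), (287, -8.3, -9.0, -35.4), (290, -8.3, -12.7, -34.7), (293, -7.7, -14.8, -34.3), (296, -8.0, -18.8, -33.5), (299, -8.9, -24.0, -32.5)]
250 [(278, 11.5, 55.6, -42.6), (281, -7.9, -0.4, -32.2), (284, -8.0, -4.5, -31.5), (287, -8.0, -8.2, -30.9), (290, -8.0, -11.8, -30.3), (293, -7.7, -14.6, -29.8), (296, -8.0, -18.6, -29.1), (299, -7.7, -21.3, -28.7)]
258 [(278, 11.6, 55.8, -37.4), (281, -7.9, -0.2, -28.3), (284, -7.9, -4.2, -27.7), (287, -7.4, -6.6, -27.4), (290, -6.2, -7.3, -27.4), (293, -6.5, -11.6, -26.7), (296, -6.4, -14.7, -26.3), (299, -6.1, -17.5, -25.9)]
263 [(278, 12.0, 57.2, -34.4), (281, 13.9, 56.5, -34.4), (284, -6.0, 0.8, -26.1), (287, -4.6, 0.5, -26.1), (290, -3.5, -0.6, -26.0), (293, -1.4, 0.5, -26.3), (296, -0.3, -0.5, -26.2), (299, 0.9, -1.4, -26.1)]
370 [(278, 12.1, 57.3, 34.3), (281, -7.3, 1.4, 25.5), (284, -6.9, -1.5, 25.1), (287, -6.8, -5.1, 24.6), (290, -6.5, -7.9, 24.2), (293, -6.1, -10.7, 23.8), (296, -4.9, -11.3, 23.8), (299, -3.2, -10.7, 24.0)]
378 [(278, 11.9, 56.7, 39.4), (281, -8.1, -0.7, 29.0), (284, -8.5, -5.6, 28.2), (287, -8.4, -9.0, 27.6), (290, -7.8, -11.3, 27.3), (293, -8.1, -15.4, 26.6), (296, -8.0, -18.6, 26.1), (299, -8.6, -23.1, 25.4)]
386 [(278, 13.3, 60.3, 45.4), (281, 15.2, 59.6, 45.4), (284, -7.7, -3.9, 32.3), (287, -8.3, -9.1, 31.3), (290, -8.3, -12.6, 30.7), (293, -7.7, -14.6, 30.4), (296, -7.4, -17.4, 29.9), (299, -7.9, -21.7, 29.1)]
```

By depth, the fingertips stand only about 1 mm ahead of the reported TCP, not 22. The body edge sits 86 mm above them, which matches the stated gripper sizes, and it explains the missed grasp. I'll use a measured reach of 1 mm from here. Next: open fully, re-measure, descend.

```bash
python3 -m inch '[[[0,0,0],[0,0,0],1],[[0,0,0],[0,0,0],1],[[0,0,0],[0,0,0],1],[[0,0,0],[0,0,0],1]]'
python3 look.py pics/d4.png
python3 -m inch '[[[0,0,0],[0,15,0],1],[[0,0,0],[0,15,0],1],[[0,0,0],[0,0,0],1]]'
python3 look.py pics/d5.png
```

```text
time_s: 5.88
ee_pos: [0.4468, -0.3076, 0.0601]
tool_rot: [-89.9, 0.4, -160.6]
force: [0.2, -0.3, 0.2]
grip_width: 0.0916
[ 0.44680152 -0.30760608  0.06005596] [ -89.89166541    0.36630577 -160.59249047] 5.875 [ 0.15646178 -0.3209055   0.20362243] 0.09161074381703885
glass px [317.63959956 267.46755654] [ 288  240   60   57 2697] -> [ 0.44731597 -0.30803699  0.017     ]
rect ((446.8022155761719, -308.2857971191406), (52.391876220703125, 50.228031158447266), 19.904239654541016)
[316.92550526 280.50210589]
tx 0.22520598757004642 tz 0.6413222746110216
time_s: 6.3
ee_pos: [0.4466, -0.3073, 0.0274]
tool_rot: [-89.9, 0.3, -160.6]
force: [-0.0, 1.3, 0.2]
grip_width: 0.0928
[ 0.44659472 -0.30728805  0.02738873] [ -89.94921813    0.32369355 -160.59271289] 6.3 [-0.00934481  1.2879163   0.22588307] 0.09275242828208868
glass px [318.88860399 286.76011396] [ 284  255   70   65 3510] -> [ 0.44794715 -0.30816103  0.017     ]
rect ((447.0848388671875, -308.633056640625), (53.111907958984375, 50.423004150390625), 19.464563369750977)
[316.25803518 280.57560159]
tx -0.015348054416758327 tz 1.4314389126813838
```

View pics/d5.png

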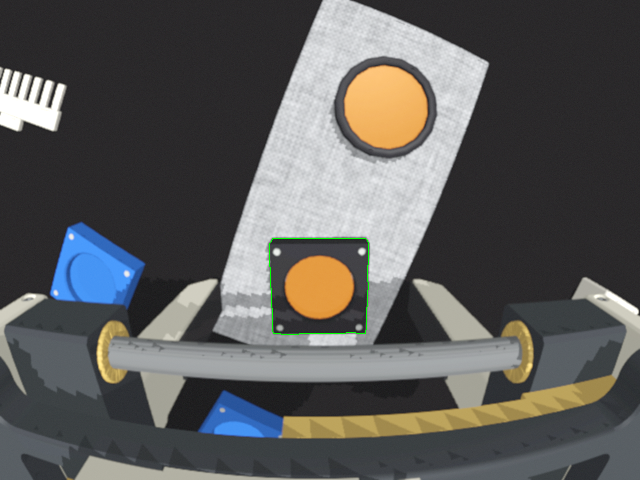

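```bash
python3 -m inch '[[[0,0,0],[0,8,1.3],1],[[0,0,0],[0,7,0],1],[[0,0,0],[0,0,0],1]]'
python3 - x <<'E'
E
python3 look.py pics/d6.png; python3 t1.py pics/d7.png | tail -1
```

```text
time_s: 6.72
ee_pos: [0.4478, -0.3091, 0.012]
tool_rot: [-89.9, 0.4, -160.6]
force: [0.2, 0.6, 0.1]
grip_width: 0.0933
[ 0.44784418 -0.30911486  0.01204608] [ -89.86533988    0.38647839 -160.59887767] 6.725 [0.19247339 0.55308763 0.12737541] 0.09326699742955104
glass px [314.8687828  299.42314421] [ 278  266   75   68 4001] -> [ 0.44804749 -0.30796989  0.017     ]
rect ((445.9435119628906, -308.7827453613281), (56.57563018798828, 52.12783432006836), 20.657878875732422)
[316.59903775 280.51821408]
tx 1.6824148821572138 tz -0.9446169486315293
[(313, 262, array([ 0.4652, -0.3012,  0.0168])), (290, 240, array([ 0.4682, -0.2883,  0.0042])), (300, 160, array([ 0.5061, -0.2804,  0.004 ])), (270, 280, array([ 0.4505, -0.2852,  0.0174]))]
```

View pics/d6.png

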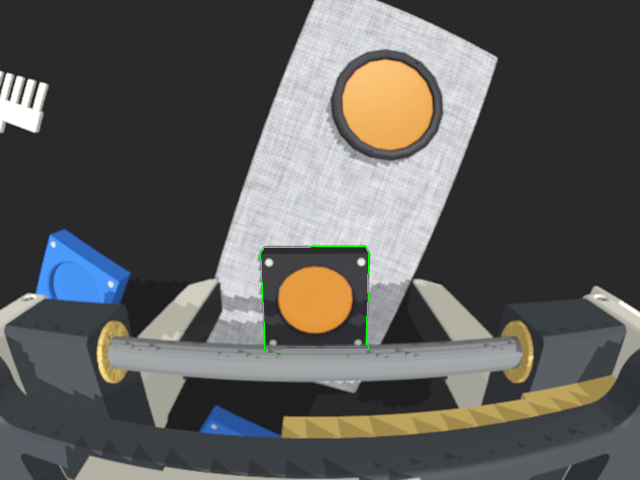

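```bash
python3 -m inch '[[[0,0,0],[0,4,-1],1],[[0,0,0],[0,0,0],0.4],[[0,0,0],[0,0,0],0.4],[[0,0,0],[0,0,0],0.4],[[0,0,0],[0,0,0],0.4]]' 20
python3 -m inch '[[[0,0,0],[0,0,0],0.3],[[0,0,0],[0,0,0],0.3],[[0,0,0],[0,0,0],0.3],[[0,0,0],[0,0,0],0.3]]' 20
python3 look.py pics/d8.png
```

```text
time_s: 7.45
ee_pos: [0.4483, -0.3085, 0.009]
tool_rot: [-89.8, 0.5, -160.6]
force: [-0.9, 0.1, 0.5]
grip_width: 0.0576
time_s: 7.95
ee_pos: [0.4483, -0.3086, 0.0091]
tool_rot: [-89.7, 0.5, -160.6]
force: [-0.3, -0.4, -0.7]
grip_width: 0.0497
[ 0.44831787 -0.30860022  0.00906981] [ -89.74601239    0.48044972 -160.6005761 ] 7.95 [-0.28242169 -0.36440886 -0.71730502] 0.0496564640589109
glass px [314.63173288 302.99926883] [ 277  269   76   69 4103] -> [ 0.44794885 -0.30735386  0.017     ]
rect ((446.77587890625, -307.7544250488281), (54.297237396240234, 66.99700164794922), 19.39534568786621)
[316.81902516 280.58000001]
tx 1.1735130036200998 tz -1.309953882513074
```

View pics/d8.png

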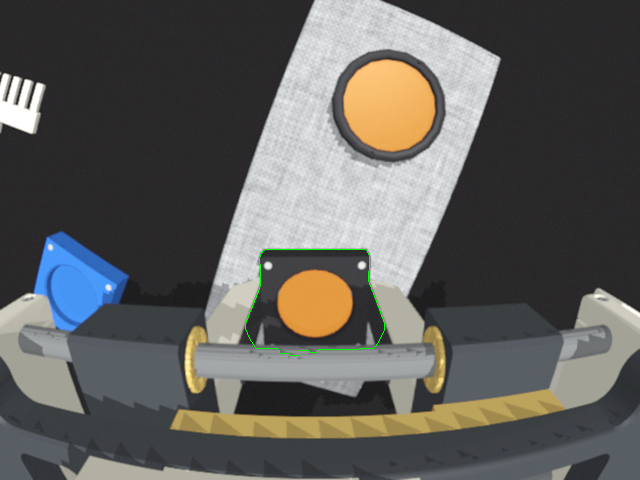

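Gripped at 49.7 mm. I'll lift straight first, then turn as it rises.

```bash
python3 -m inch '[[[0,0,0],[0,-20,0],0.3],[[0,0,0],[0,-40,0],0.3],[[0,-0.16,0],[0,-45,0],0.3],[[0,-0.16,0],[0,-45,0],0.3],[[0,-0.16,0],[0,-45,0],0.3]]' 25
python3 -m inch '[[[0,-0.16,0],[0,-25,0],0.3],[[0,-0.16,0],[0,-10,0],0.3],[[0,-0.16,0],[0,0,0],0.3],[[0,0,0],[0,0,0],0.3]]'
python3 - <<'E'
from h import *
s=get_state();print(s)
im,d=viewer.camera("wrist");cv2.imwrite("pics/e1.png",im[...,::-1])
psi=np.radians(s["tool_rot"][2]);D=np.array([.562,.045])-s["ee_pos"][:2]
print("tx",D@[np.cos(psi),np.sin(psi)]*1e3,"tz",D@[-np.sin(psi),np.cos(psi)]*1e3)
E
```

```text
time_s: 8.62
ee_pos: [0.4436, -0.3064, 0.2049]
tool_rot: [-90.3, 0.1, -132.2]
force: [0.4, -0.3, -0.6]
grip_width: 0.0501
time_s: 9.12
ee_pos: [0.4439, -0.3073, 0.245]
tool_rot: [-89.8, 0.0, -103.9]
force: [-0.5, -1.3, -1.8]
grip_width: 0.0494
{'time_s': 9.125, 'joint_pos': array([ 46.25741873,  24.96801452, -20.42736046,  97.57281298,
         9.81182222,  59.04514337,   8.64552893]), 'qd': array([-0.20491292, -0.44401785,  0.31183509, -0.11107955, -0.16713361,
        0.09429729,  0.04808557]), 'effort': array([ 6.21981220e-02, -3.69191158e+01, -2.66225427e+00, -1.61202317e+01,
       -2.95115390e-02,  2.20310834e-02,  2.13652253e-01]), 'ee_pos': array([ 0.44389255, -0.3072807 ,  0.24499886]), 'tool_rot': array([-8.98090204e+01,  2.39848246e-02, -1.03898754e+02]), 'force': array([-0.53435287, -1.25286708, -1.7630361 ]), 'ft_torque': array([-0.03869298, -0.04365062, -0.00455919]), 'grip_width': 0.049401720042489855}
tx -370.33675045055145 tz 30.02919926346407
```

View pics/e1.png

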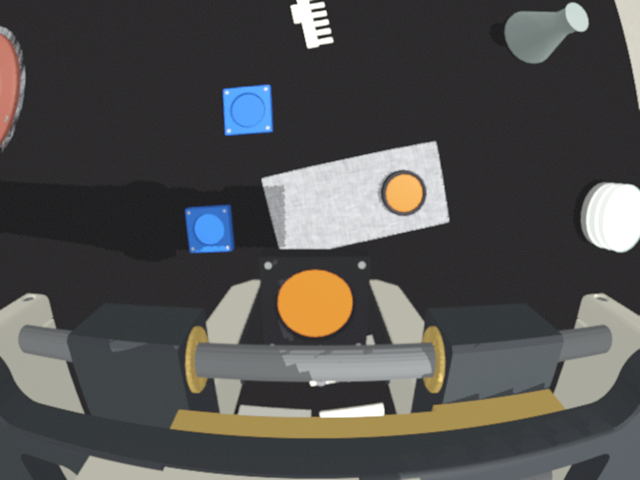

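The filter is held square (glass at 315,303) and nothing else was disturbed. Next I go across to the -y side of the pocket.

```bash
python3 -m inch '[[[0,0,0],[-35,0,3],0.3],[[0,0,0],[-52,0,4],0.3],[[0,0,0],[-55,0,5],0.3],[[0,0,0],[-55,0,5],0.3],[[0,0,0],[-55,0,5],0.3]]'
python3 -m inch '[[[0,0,0],[-50,0,4],0.3],[[0,0,0],[-30,0,2],0.3],[[0,0,0],[-10,0,0],0.3],[[0,0,0],[0,0,0],0.3]]'
python3 - <<'E'
from h import *
s=get_state();print(s["ee_pos"],s["tool_rot"],s["joint_pos"].round(1),s["time_s"])
im,d=viewer.camera("wrist");cv2.imwrite("pics/e2.png",im[...,::-1])
E
```

```text
time_s: 9.8
ee_pos: [0.5282, -0.0693, 0.2421]
tool_rot: [-90.0, -0.2, -105.6]
force: [0.3, -0.7, -1.6]
grip_width: 0.0501
time_s: 10.3
ee_pos: [0.5583, 0.0238, 0.2401]
tool_rot: [-90.2, -0.2, -105.5]
force: [-0.5, 0.0, -1.0]
grip_width: 0.0498
[0.55827804 0.0237786  0.24012735] [ -90.22491379   -0.15762325 -105.544698  ] [ 10.2  27.5 -22.8  94.6  11.9  60.6 -31.8] 10.3
```

View pics/e2.png

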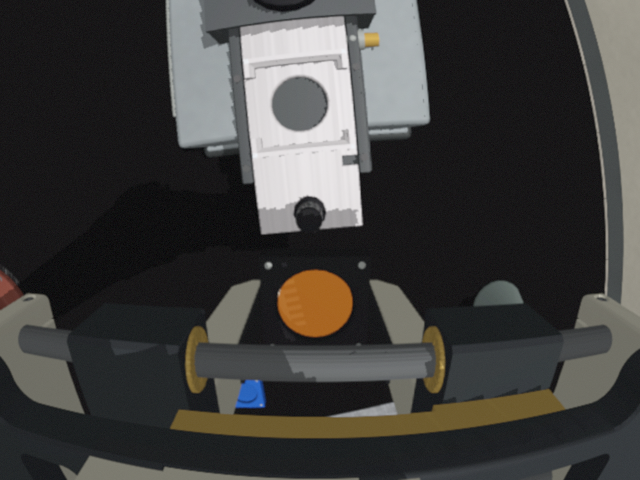

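Wrist view: pocket floor hole at (300,103), knob at (310,207), bridge at the top, and the held filter's glass at (315,303). I'll measure the hole centre, the slide's edges and the held glass.

```bash
cat > pock.py <<'E'
from h import *
import sys
def go(name,hole_guess,z=.162):
    s=get_state(); im,d=viewer.camera("wrist");c=viewer.camera_info("wrist")
    hsv=cv2.cvtColor(im,cv2.COLOR_RGB2HSV)
    u0=proj("wrist",[*hole_guess,z],c); ys,xs=np.mgrid[0:480,0:640]
    near=np.hypot(xs-u0[0],ys-u0[1])
    m=((hsv[...,2]<130)&(near<70)).astype(np.uint8)
    n,l,st,ce=cv2.connectedComponentsWithStats(m)
    k=[i for i in range(1,n) if st[i,4]>400]; i=min(k,key=lambda i:np.linalg.norm(ce[i]-u0))
    cn=max(cv2.findContours((l==i).astype(np.uint8),cv2.RETR_EXTERNAL,cv2.CHAIN_APPROX_NONE)[0],key=cv2.contourArea)
    P=np.array([onplane("wrist",p[0],z,c)[:2] for p in cn])*1e3
    e=cv2.fitEllipse(P.astype(np.float32)); print("hole",e,"px",ce[i])
    cv2.drawContours(im,[cn],-1,(255,0,0),1)
    w=((hsv[...,2]>165)&(hsv[...,1]<45)).astype(np.uint8)
    n,l,st,_=cv2.connectedComponentsWithStats(w)
    # white comp nearest hole
    ks=[i for i in range(1,n) if st[i,4]>1500]; 
    ks=sorted(ks,key=lambda i:np.min(near[l==i]))[:1]
    wm=cv2.morphologyEx((l==ks[0]).astype(np.uint8),cv2.MORPH_CLOSE,np.ones((7,7)))
    cw=max(cv2.findContours(wm,cv2.RETR_EXTERNAL,cv2.CHAIN_APPROX_NONE)[0],key=cv2.contourArea)
    W=np.array([onplane("wrist",p[0],z,c)[:2] for p in cw])*1e3
    print("plate rect",cv2.minAreaRect(W.astype(np.float32)))
    cv2.drawContours(im,[cw],-1,(0,255,0),1)
    g=((hsv[...,0]>5)&(hsv[...,0]<22)&(hsv[...,1]>130)&(hsv[...,2]>90)&(ys>250)&(ys<342)&(xs>240)&(xs<400)).astype(np.uint8)
    h=None
    if g.sum()>1500:
        # fit ellipse to the glass outline, drop the part behind the bar
        cg=max(cv2.findContours(g,cv2.RETR_EXTERNAL,cv2.CHAIN_APPROX_NONE)[0],key=cv2.contourArea)
        z2=s["ee_pos"][2]+.008
        G=np.array([onplane("wrist",p[0],z2,c)[:2] for p in cg])*1e3
        f=cv2.fitEllipse(G.astype(np.float32)); print("glass",f); h=np.array(f[0])
        cv2.drawContours(im,[cg],-1,(0,255,255),1)
    print(s["ee_pos"],s["tool_rot"],s["time_s"],s["force"].round(1))
    psi=np.radians(s["tool_rot"][2]); X=np.array([np.cos(psi),np.sin(psi)]);Z=np.array([-np.sin(psi),np.cos(psi)])
    t=s["ee_pos"][:2]*1e3; hp=np.array(e[0])
    print("hole-tcp tx,tz",(hp-t)@X,(hp-t)@Z)
    if h is not None: print("glass-tcp",(h-t)@X,(h-t)@Z,"hole-glass",(hp-h)@X,(hp-h)@Z)
    cv2.imwrite(name,im[...,::-1])
    # plate side edges
    dirn=None
    return s,c,P,W,im
if __name__=="__main__":
    s,c,P,W,im=go(sys.argv[1],[float(a) for a in sys.argv[2:4]])
    np.save("W.npy",W)
E
python3 pock.py pics/e3.png .575 .1225
python3 - <<'E'
import numpy as np,cv2
from h import *
W=np.load("W.npy")
# long side edges: points in hood frame near +-half width
for yaw in (-15,-14,-13,-12,-11):
    a=np.radians(yaw);X=np.array([np.cos(a),np.sin(a)]);Y=np.array([-np.sin(a),np.cos(a)])
    C=np.array([575,122.]);u=(W-C)@X;v=(W-C)@Y
    r=[]
    for sg in (1,-1):
        k=(sg*u>25)&(sg*u<45)&(v>-95)&(v<30)
        r.append(np.polyfit(v[k],u[k],1)) if k.sum()>5 else r.append(None)
    print(yaw,r)
E
```

```text
hole ((573.7821044921875, 122.52310943603516), (34.93156051635742, 35.19718551635742), 85.54273223876953) px [299.18894602 102.04712939]
plate rect ((571.1183471679688, 109.41851043701172), (140.27688598632812, 68.39836120605469), 79.64251708984375)
glass ((556.9796142578125, 23.616987228393555), (34.05369567871094, 34.584571838378906), 87.92343139648438)
[0.55814939 0.02296995 0.2401132 ] [ -90.22738649   -0.17958397 -105.60866572] 10.35 [ 0.2 -0.1 -1.5]
hole-tcp tx,tz -100.08804555253299 -11.730114146493294
glass-tcp -0.3084246084081016 -1.300735810467866 hole-glass -99.77962094412489 -10.429378336025428
-15 [array([-0.04682864, 31.69298014]), array([ -0.08766996, -35.49727622])]
-14 [array([-0.033719  , 31.91219726]), array([ -0.07375904, -35.46692587])]
-13 [array([-1.95474890e-02,  3.19409695e+01]), array([ -0.0584106 , -35.44069455])]
-12 [array([-4.96546272e-03,  3.19814412e+01]), array([ -0.04555433, -35.43249261])]
-11 [array([1.09086607e-02, 3.20286154e+01]), array([-3.33149478e-02, -3.54354765e+01])]
```

View pics/e3.png

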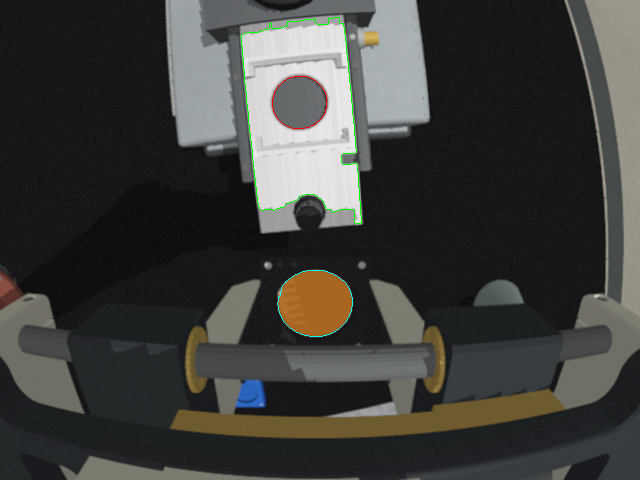

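Measured: hole centre (573.8, 122.5), 35 mm across (36 expected), so it is good. Slide yaw is about -10.5° from the edges and -12° from the knob-hole line. I'll move in partway and re-measure closer.

```bash
python3 -m inch '[[[0.004,-0.09,0],[0,0,0],0.3],[[0,0,0],[-30,5,3],0.3],[[0,0,0],[-25,5,3],0.3],[[0,0,0],[0,0,0],0.3],[[0,0,0],[0,0,0],0.3]]'
python3 pock.py pics/e4.png .574 .1225
```

```text
time_s: 11.02
ee_pos: [0.5741, 0.0623, 0.2296]
tool_rot: [-90.0, -0.7, -101.5]
force: [0.7, 0.2, -1.1]
grip_width: 0.05Traceback (most recent call last):
  File "pock.py", line 44, in <module>
    s,c,P,W,im=go(sys.argv[1],[float(a) for a in sys.argv[2:4]])
               ~~^^^^^^^^^^^^^^^^^^^^^^^^^^^^^^^^^^^^^^^^^^^^^^^
  File "pock.py", line 10, in go
    k=[i for i in range(1,n) if st[i,4]>400]; i=min(k,key=lambda i:np.linalg.norm(ce[i]-u0))
                                                ~~~^^^^^^^^^^^^^^^^^^^^^^^^^^^^^^^^^^^^^^^^^
ValueError: min() iterable argument is empty
```

Run:
```python
from h import *
im,d=viewer.camera("wrist");cv2.imwrite("pics/e5.png",im[...,::-1]);print(proj("wrist",(.574,.1225,.162)))
np.save("im.npy",im)
```

```text
[298.08993585 166.86861392]
```

View pics/e5.png

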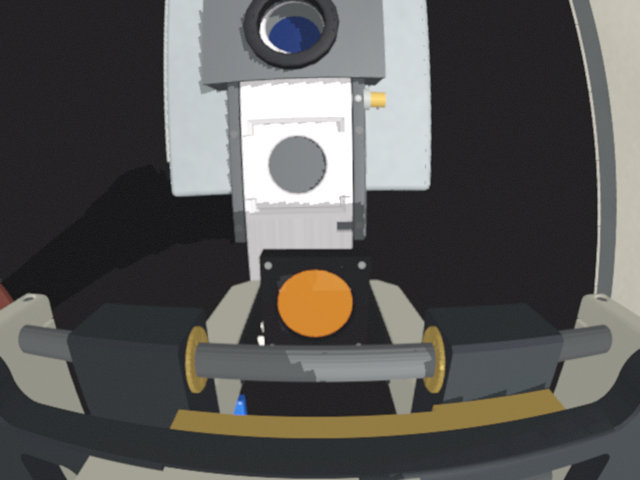

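```bash
python3 - <<'E'
import numpy as np,cv2
im=np.load("im.npy")
hsv=cv2.cvtColor(im,cv2.COLOR_RGB2HSV);print(hsv[165,285:310:4,2],hsv[165,250:265:4,2],hsv[230,260:345:20,2])
cv2.imwrite("pics/e6.png",cv2.resize(im[75:270,220:380,::-1],None,fx=3,fy=3))
E
sed -i 's/<130)&(near<70)/<165)\&(near<38)/' pock.py; python3 pock.py pics/e7.png .574 .1225
```

```text
[136 135 137 139 137 139 138] [255 255 255 255] [198 197 204 200 149]
hole ((573.762451171875, 124.27598571777344), (35.01801681518555, 35.08323669433594), 72.5743179321289) px [297.36738703 164.77210216]
plate rect ((571.465576171875, 113.32273864746094), (130.4957733154297, 68.9427261352539), 79.71524047851562)
glass ((572.813720703125, 64.83271026611328), (34.59894561767578, 34.9605827331543), 92.28926849365234)
[0.57414081 0.06281695 0.22968149] [ -89.96922093   -0.64381411 -101.51882142] 11.125 [-0.3 -0.4 -1.6]
hole-tcp tx,tz -60.14564093445464 -12.64347982707466
glass-tcp -1.710151147074988 -1.702884814310235 hole-glass -58.43548978737965 -10.940595012764424
```

View pics/e6.png

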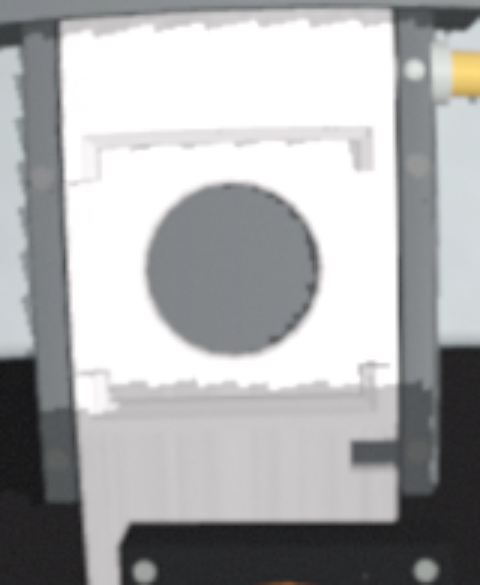

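View pics/e7.png

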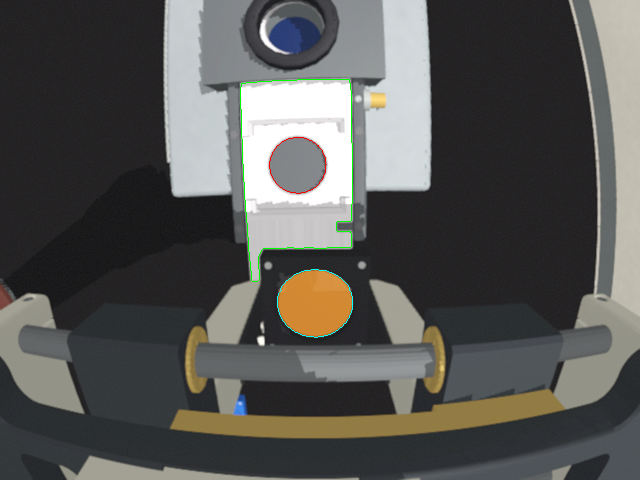

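Run:
```python
from h import *
c=viewer.camera_info("wrist");s=get_state();print(s["tool_rot"])
f=lambda x,y,z:onplane("wrist",(220+x/3-.33,75+y/3-.33),z,c)[:2]
def ang(a,b,z):
    A,B=f(*a,z),f(*b,z);d=B-A;print(A.round(4),B.round(4),np.linalg.norm(d),np.degrees(np.arctan2(d[1],d[0])))
ang((85,135),(372,128),.169)   # far wall outer top
ang((105,412),(375,408),.169)   # near wall outer
ang((60,20),(392,10),.18)    # bridge edge
ang((80,522),(398,520),.162)
# side edges of rail outer
ang((46,502),(22,30),.1635); ang((438,492),(434,80),.1635)
ang((78,410),(62,40),.162); ang((398,490),(393,40),.162)
```

```text
[ -89.96350069   -0.6214344  -101.48962681]
[0.5508 0.1581] [0.6071 0.1475] 0.05736375944828412 -10.707046670578913
[0.5422 0.1017] [0.597  0.0913] 0.05573985624044791 -10.732242544429722
[0.5524 0.1804] [0.6145 0.1688] 0.06313183216655176 -10.585769689253873
[0.5295 0.0779] [0.5978 0.0646] 0.06957986717444622 -11.055385865250349
[0.5235 0.0842] [0.5415 0.1838] 0.10124496010207926 79.797782271224
[0.6073 0.0695] [0.6221 0.1554] 0.0871594974993896 80.20221316571553
[0.5351 0.1022] [0.549  0.1798] 0.07878784619147049 79.85653951660073
[0.5989 0.0712] [0.6157 0.1652] 0.09551085894331217 79.90720264556721
```

```bash
python3 -m inch '[[[0,-0.018,0.011],[0,0,0],0.3],[[0,0,0],[-30,4,-5],0.3],[[0,0,0],[-28,4,-5],0.3],[[0,0,0],[0,0,0],0.3],[[0,0,0],[0,0,0],0.3]]'
python3 - <<'E'
from h import *
s=get_state();print(s["ee_pos"],s["tool_rot"])
im,d=viewer.camera("wrist");cv2.imwrite("pics/f1.png",im[...,::-1]);np.save("im.npy",im)
im2,d=viewer.camera("side");cv2.imwrite("pics/f2.png",cv2.resize(im2[240:380,130:320,::-1],None,fx=4,fy=4))
for n in ("wrist","side"):
    c=viewer.camera_info(n);a=np.radians(-10.5);C=np.array([.574,.1243])
    X=np.array([np.cos(a),np.sin(a)]);Y=np.array([-np.sin(a),np.cos(a)])
    print(n,[proj(n,[*(C+(i*X+j*Y)*.0265),.162],c).round(1) for i,j in ((1,1),(-1,1),(-1,-1),(1,-1))])
E
```

```text
time_s: 11.8
ee_pos: [0.5757, 0.1174, 0.2222]
tool_rot: [-89.9, -0.1, -100.7]
force: [0.5, -0.1, -0.9]
grip_width: 0.0499
[0.57565422 0.1174371  0.22219861] [-8.98669372e+01 -9.95751345e-02 -1.00721082e+02]
wrist [array([355.5, 210.5]), array([269.6, 210.9]), array([272.6, 290.7]), array([353.3, 290.4])]
side [array([210.9, 315. ]), array([227.8, 332.3]), array([251. , 315.3]), array([233.8, 299.2])]
```

View pics/f1.png

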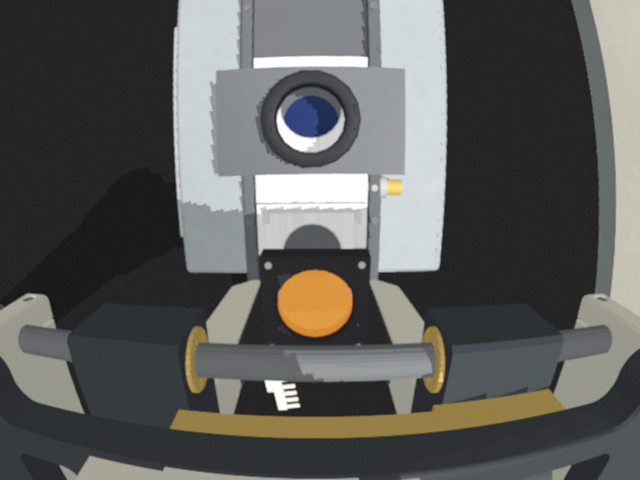

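View pics/f2.png

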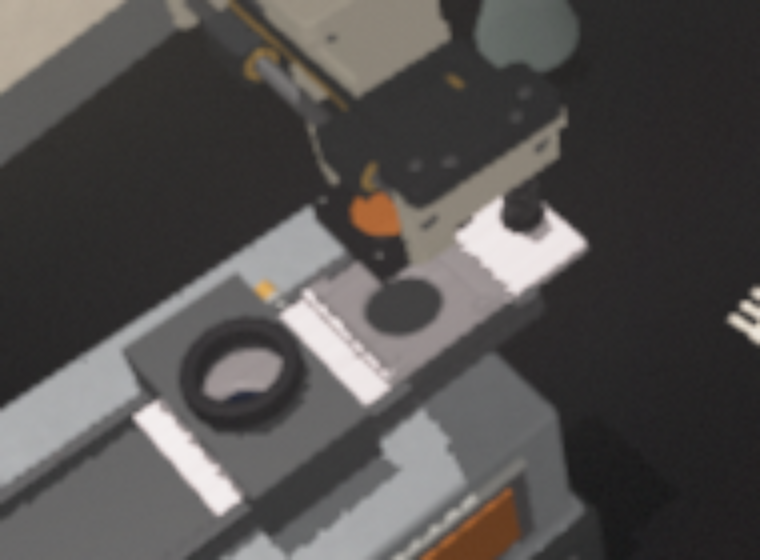

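```bash
cat > rel.py <<'E'
from h import *
import sys
def run():
    s=get_state(); im,d=viewer.camera("wrist"); c=viewer.camera_info("wrist")
    hsv=cv2.cvtColor(im,cv2.COLOR_RGB2HSV);ys,xs=np.mgrid[0:480,0:640]
    g=((hsv[...,0]>5)&(hsv[...,0]<22)&(hsv[...,1]>130)&(hsv[...,2]>90)&(ys>250)&(ys<342)&(xs>240)&(xs<400)).astype(np.uint8)
    cg=max(cv2.findContours(g,cv2.RETR_EXTERNAL,cv2.CHAIN_APPROX_NONE)[0],key=cv2.contourArea)
    G=np.array([onplane("wrist",p[0],s["ee_pos"][2]+.008,c)[:2] for p in cg])*1e3
    h=np.array(cv2.fitEllipse(G.astype(np.float32))[0])
    psi=np.radians(s["tool_rot"][2]); X=np.array([np.cos(psi),np.sin(psi)]);Z=np.array([-np.sin(psi),np.cos(psi)])
    print("glass",h,"ee",s["ee_pos"],s["tool_rot"],"t",s["time_s"],"F",s["force"].round(1),s["grip_width"])
    # white plate edges along rows, lateral mid in tool z
    for v in range(178,200,5):
        w=np.where((hsv[v,200:420,2]>190)&(hsv[v,200:420,1]<40))[0]+200
        if len(w)>20:
            runs=np.split(w,np.where(np.diff(w)>6)[0]+1); r=max(runs,key=len)
            A,B=[onplane("wrist",(u,v),.162,c)[:2]*1e3 for u in (r[0]-.5,r[-1]+.5)]
            M=(A+B)/2; print(v,r[0],r[-1],"w",np.linalg.norm(A-B).round(1),"mid-glass tx,tz",((M-h)@X).round(1),((M-h)@Z).round(1), "mid-tcp tz",((M-s["ee_pos"][:2]*1e3)@Z).round(1))
    for C in ((573.8,124.3),):
        print("hole-glass",(np.array(C)-h)@X,(np.array(C)-h)@Z)
    cv2.imwrite(sys.argv[1],im[...,::-1])
run()
E
python3 rel.py pics/f3.png
python3 - <<'E'
from h import *
im,d=viewer.camera("side")
g=cv2.cvtColor(im,cv2.COLOR_RGB2GRAY)
for t in (80,100):
    m=(g<t).astype(np.uint8);n,l,s,c=cv2.connectedComponentsWithStats(m)
    i=l[316,231];print(t,s[i],c[i],onplane("side",c[i],.162))
im,d=viewer.camera("top");g=cv2.cvtColor(im,cv2.COLOR_RGB2GRAY)
print(onplane("side",(230.8,316.2),.162))
E
```

```text
glass [574.25042725 119.2850647 ] ee [0.57561674 0.11768143 0.22227183] [-8.98716271e+01 -6.25550354e-02 -1.00752094e+02] t 11.9 F [ 0.5 -1.2 -0.5] 0.04923021377905356
178 255 367 w 68.9 mid-glass tx,tz -51.9 -2.2 mid-tcp tz -3.9
183 256 367 w 68.4 mid-glass tx,tz -48.8 -1.9 mid-tcp tz -3.6
188 256 386 w 80.4 mid-glass tx,tz -45.8 4.0 mid-tcp tz 2.4
193 256 367 w 68.7 mid-glass tx,tz -42.6 -1.9 mid-tcp tz -3.6
198 256 367 w 68.9 mid-glass tx,tz -39.5 -1.9 mid-tcp tz -3.6
hole-glass -4.842859318054654 -1.37810537338998
80 [     0      0    640    480 156761] [394.51433711 299.39062012] [ 0.34184524 -0.08351867  0.162     ]
100 [     0      0    640    480 189189] [378.68067382 279.9294145 ] [ 0.39098879 -0.10851666  0.162     ]
[0.57259255 0.12611056 0.162     ]
```

```bash
python3 -m inch '[[[0,0,0],[-5.2,10,-1.8],0.3],[[0,0,0],[0,15,0],0.3],[[0,0,0],[0,10,0],0.3],[[0,0,0],[0,0,0],0.3],[[0,0,0],[0,0,0],0.3]]'
python3 rel.py pics/f4.png
python3 - <<'E'
from h import *
im=cv2.imread("pics/f4.png");cv2.imwrite("pics/f4z.png",cv2.resize(im[150:360,200:430],None,fx=2.8,fy=2.8))
im2,d=viewer.camera("side");cv2.imwrite("pics/f5.png",cv2.resize(im2[270:350,170:290,::-1],None,fx=6,fy=6))
E
```

```text
time_s: 12.68
ee_pos: [0.5743, 0.123, 0.1837]
tool_rot: [-90.0, -0.1, -100.8]
force: [-0.7, -0.6, -1.5]
grip_width: 0.0497
glass [572.86993408 124.47561646] ee [0.57428312 0.12303114 0.18371737] [ -89.98364653   -0.10983829 -100.76566636] t 12.675 F [-0.7 -0.6 -1.5] 0.04968639502967441
193 250 382 w 67.8 mid-glass tx,tz -47.6 0.6 mid-tcp tz -1.0
198 249 382 w 68.5 mid-glass tx,tz -45.1 0.4 mid-tcp tz -1.3
hole-glass -0.0012039937491211791 0.9465000271844842
```

View pics/f4z.png

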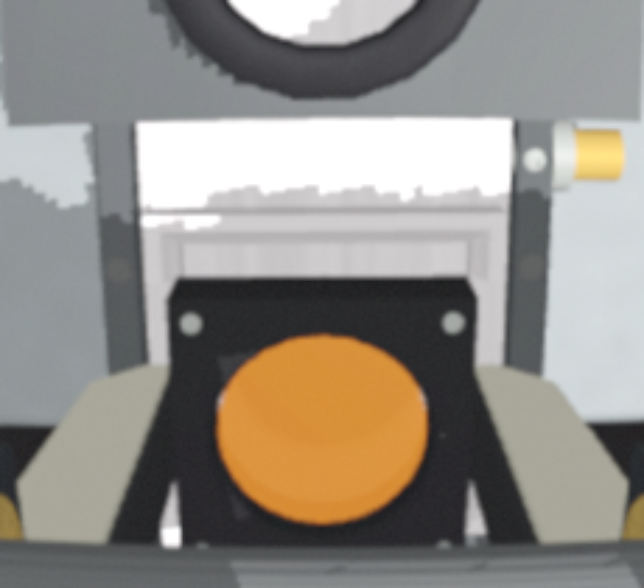

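View pics/f5.png

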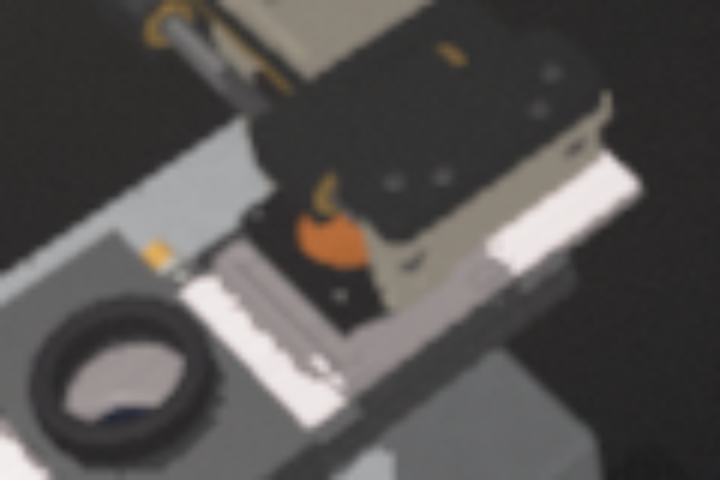

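```bash
python3 - <<'E'
from h import *
c=viewer.camera_info("wrist");a=np.radians(-10.5);C=np.array([573.8,124.3])
X=np.array([np.cos(a),np.sin(a)]);Y=np.array([-np.sin(a),np.cos(a)])
def f(n,x,y,z):
    p=onplane("wrist",(200+x/2.8-.3,150+y/2.8-.3),z,c)[:2]*1e3-C; print(n,z,(p@X).round(1),(p@Y).round(1))
z=.1837
f("filt bot L",170,280,z-.006);f("filt bot R",475,280,z-.006);f("filt top L",178,297,z+.008);f("filt top R",470,297,z+.008)
for r in (210,232,241): 
  for zz in (.162,.169): f("line%d"%r,325,r,zz)
f("in L",182,255,.169);f("in R",468,255,.169);f("out L",145,300,.169);f("out R",503,300,.169)
E
python3 -c "
import cv2;im=cv2.imread('pics/f4.png');cv2.imwrite('pics/f4y.png',cv2.resize(im[205:275,240:390],None,fx=5,fy=5,interpolation=cv2.INTER_CUBIC))"
```

```text
filt bot L 0.1777 -26.9 22.2
filt bot R 0.1777 25.6 22.0
filt top L 0.1917 -23.6 23.5
filt top R 0.1917 22.8 23.3
line210 0.162 -0.2 30.9
line210 0.169 -0.2 32.5
line232 0.162 -0.2 26.8
line232 0.169 -0.2 28.5
line241 0.162 -0.2 25.1
line241 0.169 -0.2 26.8
in L 0.169 -25.9 24.4
in R 0.169 25.5 24.2
out L 0.169 -33.1 15.9
out R 0.169 32.3 15.6
```

View pics/f4y.png

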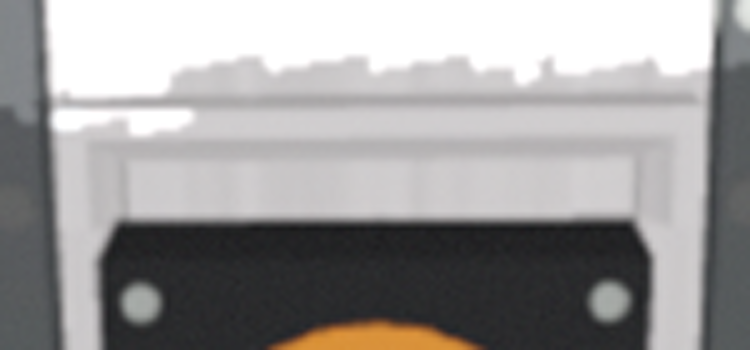

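Run:
```python
from h import *
c=viewer.camera_info("wrist");a=np.radians(-10.5);C=np.array([573.8,124.3])
X=np.array([np.cos(a),np.sin(a)]);Y=np.array([-np.sin(a),np.cos(a)])
def f(n,x,y,z):
    p=onplane("wrist",(240+x/5-.4,205+y/5-.4),z,c)[:2]*1e3-C; print(n,z,(p@X).round(1),(p@Y).round(1))
z=.1837
f("bot L",118,222,z-.006);f("bot R",635,222,z-.006);f("top L",102,260,z+.008);f("top R",652,260,z+.008)
f("slope top L",88,140,.169);f("slope top R",676,140,.169)
f("slope bot L",125,155,.166);f("slope bot R",638,155,.166)
f("outer far L",60,100,.169);f("outer far R",700,100,.169)
f("floor L",127,200,.162);f("floor R",636,200,.162)
```

```text
bot L 0.1777 -25.6 22.6
bot R 0.1777 24.3 22.4
top L 0.1917 -25.1 23.1
top R 0.1917 23.9 22.9
slope top L 0.169 -29.6 28.6
slope top R 0.169 29.4 28.4
slope bot L 0.166 -26.3 26.3
slope bot R 0.166 26.0 26.1
outer far L 0.169 -32.2 32.8
outer far R 0.169 31.7 32.5
floor L 0.162 -26.8 20.4
floor R 0.162 26.6 20.2
```

Both the filter edges (50 mm wide) and the pocket walls (±26.2 mm) measure true. The filter centre is 2.3 mm short in hood y and 0.6 mm in -x; the glass is recessed, which biased my earlier figure. I'll correct and descend in steps.

```bash
python3 -m inch '[[[0,0,0],[-2.2,0,0.5],0.3],[[0,0,0],[0,5,0],0.3],[[0,0,0],[0,0,0],0.3]]'
python3 - <<'E'
from h import *
s=get_state();print(s["ee_pos"],s["tool_rot"],s["force"])
im,d=viewer.camera("wrist");im=im[...,::-1];cv2.imwrite("pics/f6.png",im)
cv2.imwrite("pics/f6y.png",cv2.resize(im[205:275,240:390],None,fx=5,fy=5,interpolation=cv2.INTER_CUBIC))
E
```

```text
time_s: 13.15
ee_pos: [0.5758, 0.1254, 0.1794]
tool_rot: [-89.9, -0.1, -100.8]
force: [0.1, 0.8, -1.5]
grip_width: 0.0497
[0.5757828  0.12537389 0.17942527] [-8.98730139e+01 -6.35742604e-02 -1.00777275e+02] [ 0.1229497   0.78186645 -1.45330201]
```

View pics/f6y.png

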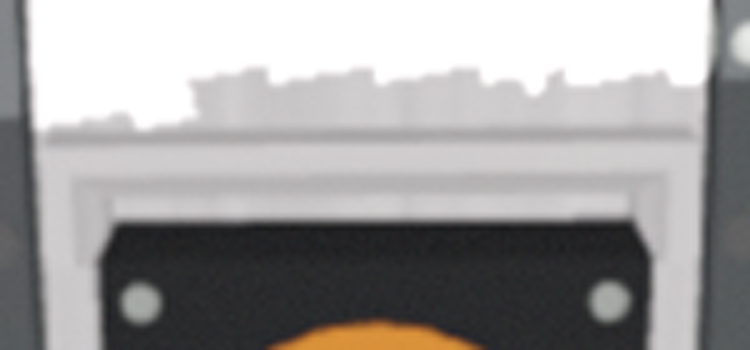

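```bash
cat > gap.py <<'E'
from h import *
c=viewer.camera_info("wrist");a=np.radians(-10.5);C=np.array([573.8,124.3])
X=np.array([np.cos(a),np.sin(a)]);Y=np.array([-np.sin(a),np.cos(a)])
def f(n,x,y,z):
    p=onplane("wrist",(240+x/5-.4,205+y/5-.4),z,c)[:2]*1e3-C; print(n,(p@X).round(1),(p@Y).round(1))
E
python3 - <<'E'
from gap import *
z=.1794
f("bot L",118,222,z-.006);f("bot R",635,222,z-.006)
f("slope top L",72,180,.169);f("slope top R",667,178,.169)
f("slope bot L",110,196,.166);f("slope bot R",632,194,.166)
f("outer far L",45,138,.169);f("outer far R",690,134,.169)
E
```

```text
bot L -24.4 25.4
bot R 25.5 25.2
slope top L -29.4 28.5
slope top R 29.2 28.4
slope bot L -26.2 26.0
slope bot R 26.2 25.9
outer far L -31.9 32.7
outer far R 31.3 32.8
```

```bash
python3 -m inch '[[[0,0,0],[0.3,3.5,-0.5],0.3],[[0,0,0],[0,3.5,0],0.3],[[0,0,0],[0,0,0],0.3]]'
python3 - <<'E'
from h import *
s=get_state();print(s["ee_pos"],s["tool_rot"],s["force"])
im,d=viewer.camera("wrist");im=im[...,::-1]
cv2.imwrite("pics/f7y.png",cv2.resize(im[205:275,240:390],None,fx=5,fy=5,interpolation=cv2.INTER_CUBIC))
E
```

```text
time_s: 13.58
ee_pos: [0.5754, 0.1253, 0.1722]
tool_rot: [-89.8, -0.0, -100.8]
force: [-0.3, -0.8, -0.5]
grip_width: 0.0497
[0.57537728 0.12529178 0.17218956] [-8.98471697e+01 -4.37141989e-02 -1.00775807e+02] [-0.33419344 -0.77764578 -0.50589943]
```

View pics/f7y.png

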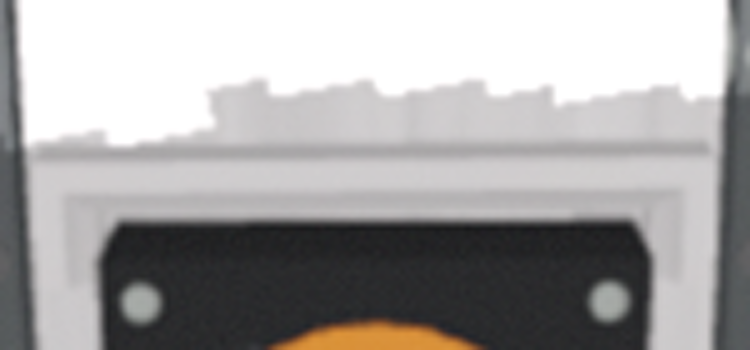

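It is inside the lead-in, centred, with no contact force. I'll lower the last 4 mm or so gently.

```bash
python3 -m inch '[[[0,0,0],[0,2.5,0],0.3],[[0,0,0],[0,0,0],0.3]]';python3 -m inch '[[[0,0,0],[0,1.2,0],0.3],[[0,0,0],[0,0,0],0.3]]'
python3 - <<'E'
from h import *
s=get_state();print(s["ee_pos"],s["tool_rot"],s["force"])
im,d=viewer.camera("wrist");im=im[...,::-1]
cv2.imwrite("pics/f8y.png",cv2.resize(im[205:275,240:390],None,fx=5,fy=5,interpolation=cv2.INTER_CUBIC))
E
```

```text
time_s: 13.88
ee_pos: [0.5756, 0.1253, 0.1698]
tool_rot: [-89.8, -0.0, -100.8]
force: [0.3, 0.0, -0.3]
grip_width: 0.05
time_s: 14.12
ee_pos: [0.5757, 0.1253, 0.1686]
tool_rot: [-89.8, -0.0, -100.8]
force: [0.3, -0.0, -0.7]
grip_width: 0.0496
[0.57567651 0.12534123 0.16857601] [-8.98078066e+01 -2.35362012e-02 -1.00780759e+02] [ 0.26629255 -0.00344855 -0.73677596]
```

View pics/f8y.png

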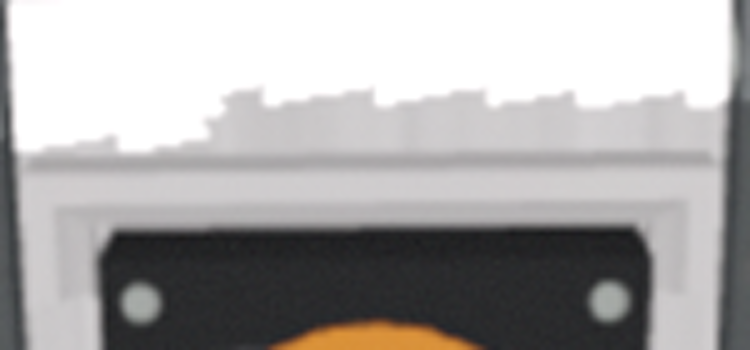

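```bash
for i in 1 2; do :; done; python3 -m inch '[[[0,0,0],[0,0.8,0],0.3],[[0,0,0],[0,0,0],0.3]]';python3 -m inch '[[[0,0,0],[0,0.8,0],0.3],[[0,0,0],[0,0,0],0.3]]'; python3 -m inch '[[[0,0,0],[0,0,0],0.3]]'
```

```text
time_s: 14.42
ee_pos: [0.5758, 0.1254, 0.1682]
tool_rot: [-89.8, -0.0, -100.8]
force: [-0.6, -0.6, 0.0]
grip_width: 0.0497
time_s: 14.68
ee_pos: [0.5759, 0.1254, 0.1682]
tool_rot: [-89.7, -0.0, -100.8]
force: [-0.8, 0.1, -0.1]
grip_width: 0.0498
time_s: 14.8
ee_pos: [0.5759, 0.1254, 0.1682]
tool_rot: [-89.7, -0.0, -100.8]
force: [-0.3, -0.1, 0.5]
grip_width: 0.0498
```

```bash
python3 -m inch '[[[0,0,0],[0,1.5,0],0.3],[[0,0,0],[0,0,0],0.3]]'; python3 -m inch '[[[0,0,0],[0,0,0],0.3]]'
python3 - <<'E'
from h import *
s=get_state();print(s["ee_pos"],s["tool_rot"],s["force"])
im,d=viewer.camera("wrist");im=im[...,::-1]
cv2.imwrite("pics/f9y.png",cv2.resize(im[205:345,220:410],None,fx=4,fy=4,interpolation=cv2.INTER_CUBIC))
E
```

```text
time_s: 15.05
ee_pos: [0.5759, 0.1255, 0.1683]
tool_rot: [-89.7, -0.0, -100.8]
force: [-1.6, -0.7, 0.0]
grip_width: 0.0499
time_s: 15.18
ee_pos: [0.5759, 0.1255, 0.1682]
tool_rot: [-89.7, -0.0, -100.8]
force: [-0.7, -0.6, 1.1]
grip_width: 0.0498
[0.57593949 0.12550772 0.16815289] [-8.97015876e+01 -1.85274593e-02 -1.00792173e+02] [-0.65109015 -0.57818999  1.12698648]
```

View pics/f9y.png

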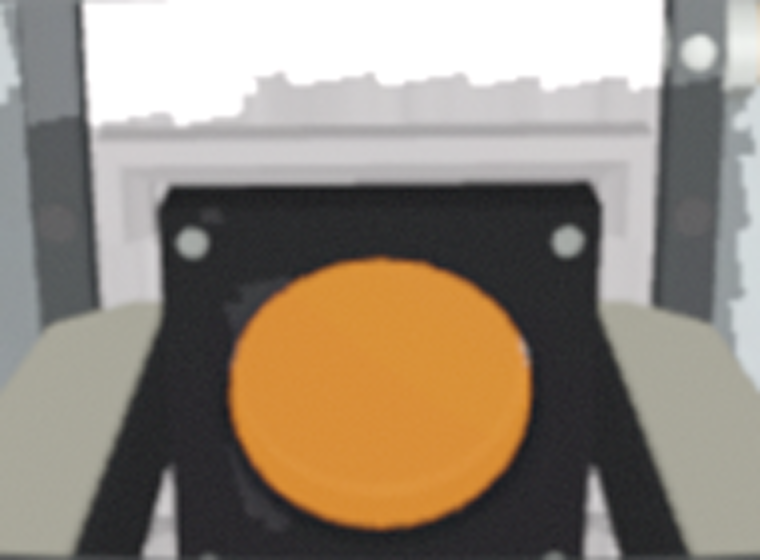

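The filter has stopped at TCP z = 0.1682 (predicted 0.168 for the floor) with about 1 N up, so it is seated. Releasing.

```bash
python3 -m inch '[[[0,0,0],[0,0,0],0.72],[[0,0,0],[0,0,0],0.72],[[0,0,0],[0,0,0],0.72],[[0,0,0],[0,0,0],0.72]]'; python3 -m inch '[[[0,0,0],[0,-20,0],0.72],[[0,0,0],[0,-22,0],0.72],[[0,0,0],[0,0,0],0.72]]'
python3 - <<'E'
from h import *
s=get_state();print(s["ee_pos"],s["tool_rot"],s["force"])
im,d=viewer.camera("wrist");im=im[...,::-1];cv2.imwrite("pics/g1.png",im)
im2,d=viewer.camera("side");cv2.imwrite("pics/g2.png",cv2.resize(im2[270:350,170:290,::-1],None,fx=6,fy=6))
E
```

```text
time_s: 15.72
ee_pos: [0.5762, 0.1256, 0.1672]
tool_rot: [-89.7, -0.0, -100.8]
force: [-0.3, 0.4, -0.3]
grip_width: 0.0671
time_s: 16.1
ee_pos: [0.5758, 0.1256, 0.2095]
tool_rot: [-89.8, -0.0, -100.8]
force: [0.1, 0.7, -0.8]
grip_width: 0.0671
[0.57578639 0.12559303 0.20948245] [-8.97764382e+01 -1.98496780e-02 -1.00783688e+02] [ 0.06273669  0.71222052 -0.83910811]
```

View pics/g1.png

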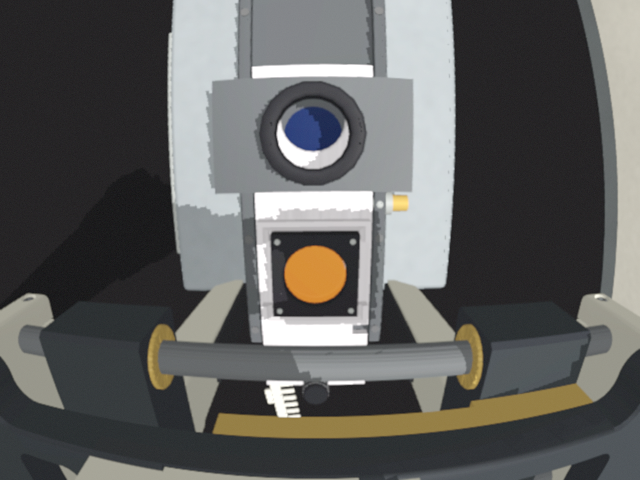

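View pics/g2.png

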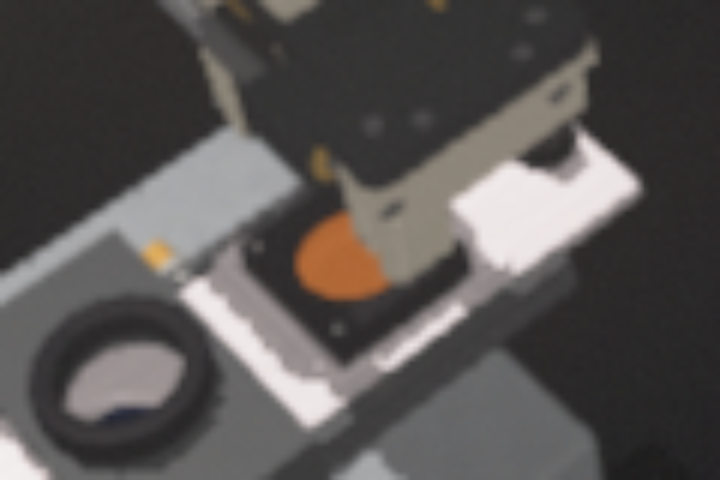

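The filter sits inside the pocket walls (glass at 315,274). I'll check by depth that it lies flat, and locate the knob.

```bash
cat > flat.py <<'E'
from h import *
def flat():
    im,d=viewer.camera("wrist");c=viewer.camera_info("wrist");R=cv2.Rodrigues(c["rvec"])[0]
    def pt(u,v):
        o,r=ray("wrist",(u,v),c); return o+r*np.median(d[v-1:v+2,u-1:u+2])/(R@r)[2]
    return im,pt
if __name__=="__main__":
    im,pt=flat()
    for u,v in ((277,242),(352,242),(280,310),(351,310),(290,250),(340,250),(287,300),(345,300),(268,262),(362,262),(316,225),(316,335),(316,391)): print(u,v,pt(u,v).round(4))
E
python3 flat.py
```

```text
277 242 [0.556  0.1489 0.1754]
352 242 [0.5964 0.1414 0.1761]
280 310 [0.5487 0.1085 0.1757]
351 310 [0.5895 0.101  0.1762]
290 250 [0.5621 0.1432 0.1758]
340 250 [0.5892 0.1379 0.1752]
287 300 [0.5541 0.114  0.1755]
345 300 [0.587  0.1078 0.1756]
268 262 [0.5458 0.1344 0.1617]
362 262 [0.601  0.1241 0.1621]
316 225 [0.5785 0.1527 0.1685]
316 335 [0.5648 0.0804 0.1615]
316 391 [0.5603 0.0564 0.1892]
```

Flat: the top is at 0.1756 ± 0.0005 everywhere (expected 0.176). The knob top reads (0.560, 0.056, 0.189), close to the computed axis (0.5607, 0.0535). Now to the knob.

```bash
python3 -m inch '[[[0,0,0],[36,-2,0],0.72],[[0,0,0],[36,0,0],0.72],[[0,0,0],[0,0,0],0.72],[[0,0,0],[0,0,0],0.72]]'
python3 - <<'E'
from h import *
s=get_state();print(s["ee_pos"],s["tool_rot"],s["force"])
im,d=viewer.camera("wrist");im=im[...,::-1];cv2.imwrite("pics/g3.png",im)
c=viewer.camera_info("wrist");print(proj("wrist",(.5607,.0535,.19),c),proj("wrist",(.5607,.0535,.166),c))
E
```

```text
time_s: 16.75
ee_pos: [0.5585, 0.0537, 0.2052]
tool_rot: [-90.4, -0.2, -100.6]
force: [0.6, -0.3, 0.3]
grip_width: 0.0672
[0.5584565  0.05365991 0.20518629] [ -90.44516959   -0.2023436  -100.62514182] [ 0.57478203 -0.2672542   0.3058382 ]
[322.25187809 286.70445971] [321.86255662 271.21483401]
```

View pics/g3.png

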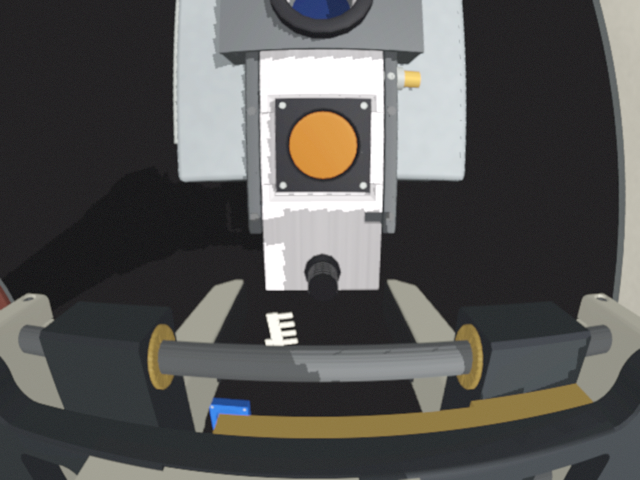

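```bash
python3 -m inch '[[[0.007,0,0],[-1,5,3.3],0.72],[[0,0,0],[0,15,0],0.72],[[0,0,0],[0,12,0],0.5],[[0,0,0],[0,0,0],0.5]]'
python3 - <<'E'
from h import *
s=get_state();print(s["ee_pos"],s["tool_rot"],s["force"])
im,d=viewer.camera("wrist");im=im[...,::-1];cv2.imwrite("pics/g4.png",im)
E
```

```text
time_s: 17.3
ee_pos: [0.5614, 0.0569, 0.1696]
tool_rot: [-90.2, -0.2, -100.3]
force: [0.7, -0.3, -0.3]
grip_width: 0.0515
[0.5613847  0.05692335 0.16961066] [ -90.16171796   -0.18210478 -100.34037235] [ 0.65857438 -0.30111175 -0.27946154]
```

View pics/g4.png

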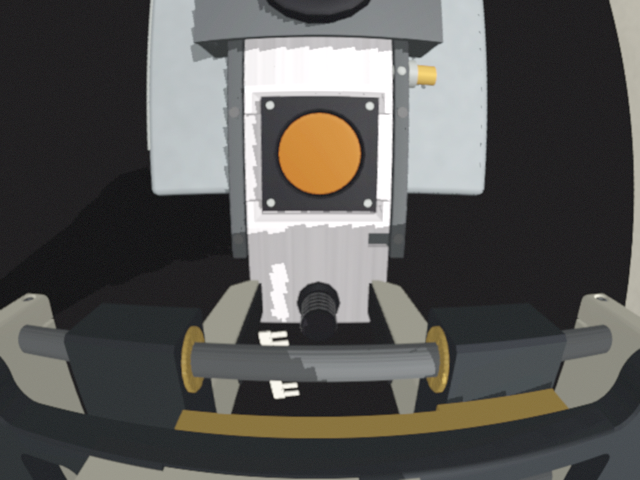

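```bash
python3 -m inch '[[[0,0,0],[2,0,1.5],0.3],[[0,0,0],[0,0,0],0.2],[[0,0,0],[0,0,0],0],[[0,0,0],[0,0,0],0],[[0,0,0],[0,0,0],0]]' 25
python3 -m inch '[[[0,0,0],[0,0,0],0],[[0,0,0],[0,0,0],0]]'
python3 - <<'E'
from h import *
s=get_state();print(s["ee_pos"],s["tool_rot"],s["force"])
im,d=viewer.camera("wrist");im=im[...,::-1];cv2.imwrite("pics/g5.png",im)
E
```

```text
time_s: 17.98
ee_pos: [0.5627, 0.0547, 0.1712]
tool_rot: [-90.1, -0.1, -100.4]
force: [0.3, 0.2, -0.9]
grip_width: 0.0153
time_s: 18.23
ee_pos: [0.5627, 0.0547, 0.1711]
tool_rot: [-90.1, -0.1, -100.4]
force: [-1.2, 0.0, -0.5]
grip_width: 0.015
[0.56266967 0.05473807 0.17109432] [ -90.09070395   -0.14993304 -100.3603975 ] [-1.21508934  0.04885484 -0.46569613]
```

View pics/g5.png

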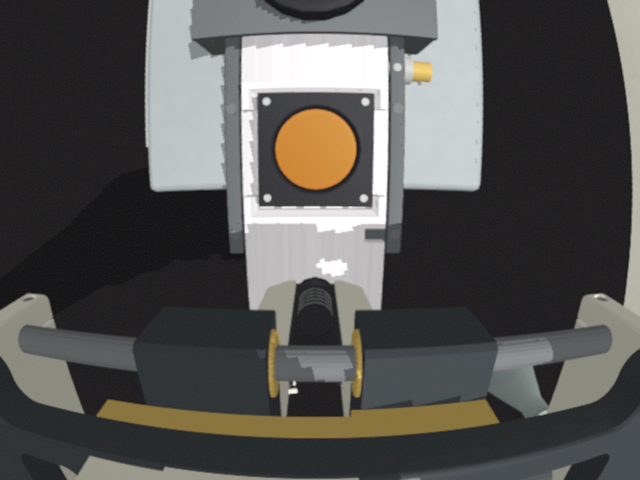

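The knob is gripped (15 mm). I'll push in 40 mm along the rail, then measure the remaining travel from the collar and the filter in one view.

```bash
python3 -m inch '[[[0,0,0],[-12,0,0],0],[[0,0,0],[-14,0,0],0],[[0,0,0],[-14,0,0],0],[[0,0,0],[0,0,0],0]]'
python3 - <<'E'
from h import *
s=get_state();print(s["ee_pos"],s["tool_rot"],s["force"])
im,d=viewer.camera("wrist");np.save("im.npy",im);np.save("d.npy",d);im=im[...,::-1];cv2.imwrite("pics/g6.png",im)
E
```

```text
time_s: 18.77
ee_pos: [0.5678, 0.0832, 0.1711]
tool_rot: [-90.3, -1.3, -100.8]
force: [1.5, 5.6, -2.7]
grip_width: 0.0153
[0.56781275 0.0831621  0.17114458] [ -90.33355114   -1.32008034 -100.8340652 ] [ 1.50925154  5.60640149 -2.74896276]
```

View pics/g6.png

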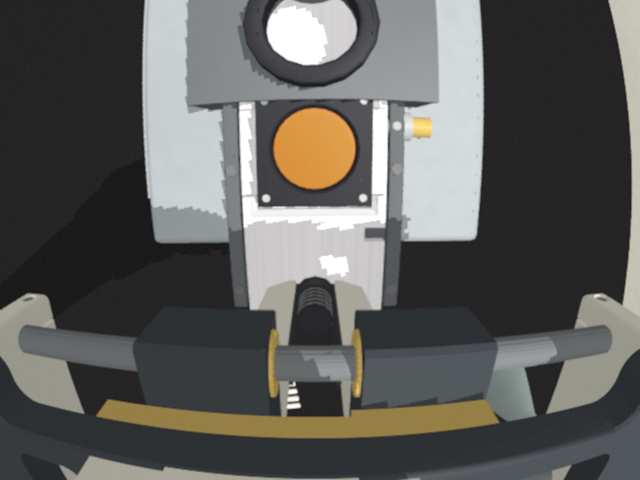

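```bash
python3 -m inch '[[[0,0,0],[0,0,0],0],[[0,0,0],[0,0,0],0]]'
python3 - <<'E'
from h import *
s=get_state();print(s["ee_pos"],s["tool_rot"],s["force"])
im,d=viewer.camera("wrist");c=viewer.camera_info("wrist")
hsv=cv2.cvtColor(im,cv2.COLOR_RGB2HSV)
a=np.radians(-10.5);Y=np.array([-np.sin(a),np.cos(a)]);X=np.array([np.cos(a),np.sin(a)])
# collar: black outer ring
ys,xs=np.mgrid[0:480,0:640]
g=cv2.cvtColor(im,cv2.COLOR_RGB2GRAY)
m=((g<70)&(ys<92)&(xs>230)&(xs<400)).astype(np.uint8)
n,l,st,ce=cv2.connectedComponentsWithStats(m);i=1+np.argmax(st[1:,4]);print(st[i])
cn=max(cv2.findContours((l==i).astype(np.uint8),cv2.RETR_EXTERNAL,cv2.CHAIN_APPROX_NONE)[0],key=cv2.contourArea)[:,0]
cn=cn[cn[:,1]>2]
P=np.array([onplane("wrist",p,.196,c)[:2] for p in cn])*1e3
A=np.c_[2*P,np.ones(len(P))];b=(P**2).sum(1);q=np.linalg.lstsq(A,b,rcond=None)[0];r=np.sqrt(q[2]+q[0]**2+q[1]**2)
print("collar",q[:2],"r",r,"rms",np.std(np.hypot(*(P-q[:2]).T)))
gm=((hsv[...,0]>5)&(hsv[...,0]<22)&(hsv[...,1]>130)&(hsv[...,2]>90)&(ys>90)&(ys<210)&(xs>240)&(xs<380)).astype(np.uint8)
cg=max(cv2.findContours(gm,cv2.RETR_EXTERNAL,cv2.CHAIN_APPROX_NONE)[0],key=cv2.contourArea)[:,0]
for z in (.172,.176):
    G=np.array([onplane("wrist",p,z,c)[:2] for p in cg])*1e3;e=cv2.fitEllipse(G.astype(np.float32));print("glass",z,e)
    D=q[:2]-np.array(e[0]);print("remaining y",D@Y,"x",D@X)
    k=s["ee_pos"][:2]*1e3;print("tcp->port",(q[:2]-k)@Y, "tcp->glass",(np.array(e[0])-k)@Y)
E
```

```text
time_s: 19.08
ee_pos: [0.5678, 0.083, 0.1711]
tool_rot: [-90.3, -1.3, -100.8]
force: [-0.3, 1.3, 0.8]
grip_width: 0.0154
[0.56779942 0.08295555 0.17109389] [ -90.34017325   -1.33306769 -100.8096396 ] [-0.2864159   1.27257437  0.76161945]
[ 243    0  122   87 1524]
collar [587.99899482 201.24875384] r 23.12769837677642 rms 1.6903519589452225
glass 0.172 ((579.3478393554688, 153.38650512695312), (35.7537956237793, 35.80024337768555), 159.574951171875)
remaining y 48.63733879390566 x -0.21591097765847814
tcp->port 119.99345353651614 tcp->glass 71.35611474261047
glass 0.176 ((579.4088745117188, 153.50489807128906), (34.87235641479492, 34.91765594482422), 159.57264709472656)
remaining y 48.50980557659369 x -0.2543486941496004
tcp->port 119.99345353651614 tcp->glass 71.48364795992245
```

```bash
python3 -m inch '[[[0,0,0.01],[-10,0,0],0],[[0,0,0.01],[-10,0,0],0],[[0,0,0],[-10,0,0],0],[[0,0,0],[0,0,0],0],[[0,0,0],[0,0,0],0]]'
python3 - <<'E'
from h import *
s=get_state();print(s["ee_pos"],s["tool_rot"],s["force"])
im,d=viewer.camera("wrist");cv2.imwrite("pics/g7.png",im[...,::-1])
g=cv2.cvtColor(im,cv2.COLOR_RGB2GRAY);np.save("im.npy",im)
E
```

```text
time_s: 19.75
ee_pos: [0.5708, 0.0998, 0.1711]
tool_rot: [-90.6, -1.4, -101.3]
force: [-1.4, -0.1, 1.3]
grip_width: 0.0155
[0.57084163 0.099832   0.17106844] [ -90.63044668   -1.40761164 -101.32290184] [-1.38761972 -0.1086641   1.30130177]
```

View pics/g7.png

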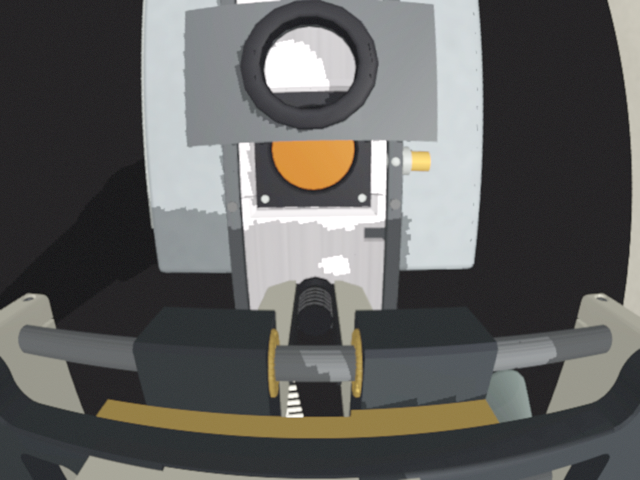

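```bash
cat > rem.py <<'E'
from h import *
import sys
s=get_state();im,d=viewer.camera("wrist");c=viewer.camera_info("wrist")
a=np.radians(-10.5);Y=np.array([-np.sin(a),np.cos(a)]);X=np.array([np.cos(a),np.sin(a)])
ys,xs=np.mgrid[0:480,0:640];g=cv2.cvtColor(im,cv2.COLOR_RGB2GRAY);hsv=cv2.cvtColor(im,cv2.COLOR_RGB2HSV)
gr=[float(v) for v in sys.argv[2:4]]
u0=proj("wrist",[*gr,.196],c); rr=np.hypot(xs-u0[0],ys-u0[1])
m=((g<75)&(rr<78)).astype(np.uint8); m=cv2.morphologyEx(m,cv2.MORPH_OPEN,np.ones((5,5)))
# outermost dark pixel along rays from guess
pts=[]
for th in np.radians(np.arange(0,360,4)):
    last=None
    for r in np.arange(45,80,.5):
        u,v=u0+r*np.array([np.cos(th),np.sin(th)])
        if not(2<=u<638 and 2<=v<478): last=None;break
        if m[int(round(v)),int(round(u))]: last=(u,v)
    if last is not None: pts.append(last)
P=np.array([onplane("wrist",p,.196,c)[:2] for p in pts])*1e3
for _ in range(4):
    A=np.c_[2*P,np.ones(len(P))];b=(P**2).sum(1);q=np.linalg.lstsq(A,b,rcond=None)[0];r=np.sqrt(q[2]+q[0]**2+q[1]**2)
    e=np.hypot(*(P-q[:2]).T)-r; k=abs(e)<max(1.0,1.5*np.std(e)); 
    if k.all():break
    P=P[k]
print("collar",q[:2],"r",r,"rms",np.std(e),len(P))
k=s["ee_pos"][:2]*1e3
print("ee",s["ee_pos"],s["tool_rot"].round(2),s["force"].round(1),s["time_s"]);print("tcp->port along y",(q[:2]-k)@Y)
for x,y in pts: cv2.circle(im,(int(x),int(y)),1,(0,255,0),-1)
cv2.imwrite(sys.argv[1],im[...,::-1])
E
python3 rem.py pics/g8.png .588 .2012
```

```text
collar [584.90608806 202.85945684] r 22.652268533757827 rms 0.44498019922083226 43
ee [0.57084285 0.09977812 0.17106758] [ -90.63   -1.41 -101.33] [-2.2  0.4  1.1] 19.8
tcp->port along y 103.91805553605188
```

View pics/g8.png

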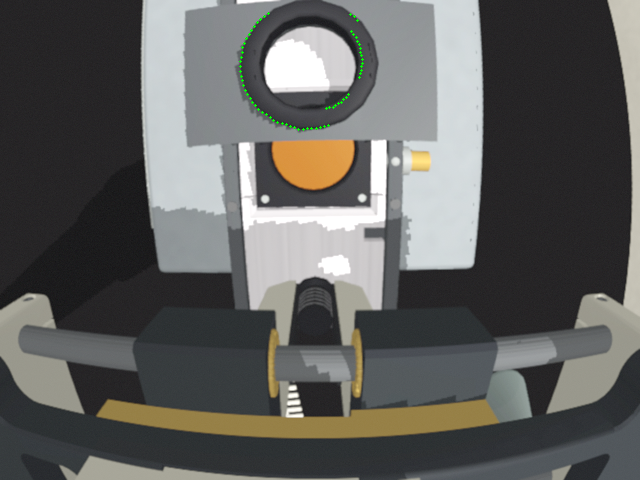

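```bash
python3 -c "
from h import *
print(onplane('wrist',(309.5,65),.196))"; sed -i 's/g<75/g<90/' rem.py; python3 rem.py pics/g9.png .5862 .2013
```

```text
[0.58807361 0.20187393 0.196     ]
collar [587.72204115 202.99942489] r 25.17216964080806 rms 0.18752916717057586 66
ee [0.57085182 0.09976266 0.1710751 ] [ -90.63   -1.4  -101.34] [-1.   0.1  0.3] 19.85
tcp->port along y 104.58241000139206
```

View pics/g9.png

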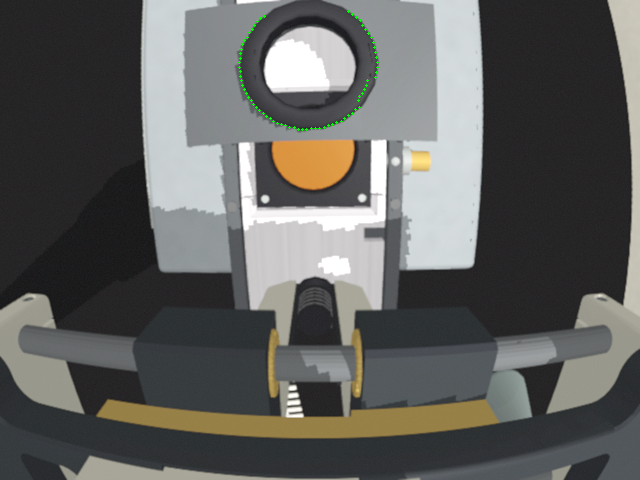

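Collar fit: (587.7, 203.0), r 25.2, rms 0.2 mm. About 33 mm of travel remains. I'll push about 24 mm, then go in small steps.

```bash
python3 -m inch '[[[0.005,-0.008,0.01],[-10,0,0],0],[[0.005,-0.008,0.01],[-10,0,0],0],[[0,0,0],[-9,0,0],0],[[0,0,0],[0,0,0],0],[[0,0,0],[0,0,0],0]]'
python3 rem.py pics/h1.png .588 .2025; python3 -c "
from h import *
s=get_state();print('p',s['ee_pos'][0]*182.2+s['ee_pos'][1]*983.3)"
```

```text
time_s: 20.52
ee_pos: [0.5739, 0.1168, 0.1711]
tool_rot: [-90.3, -1.4, -100.9]
force: [-1.3, 0.2, 1.7]
grip_width: 0.0154
collar [587.71121002 203.3777544 ] r 25.084906748696447 rms 0.21432272111039022 84
ee [0.5738973  0.11678327 0.17105394] [ -90.35   -1.4  -100.85] [-1.3  0.2  1.7] 20.525
tcp->port along y 87.66183301204725
p 219.3697747775614
```

View pics/h1.png

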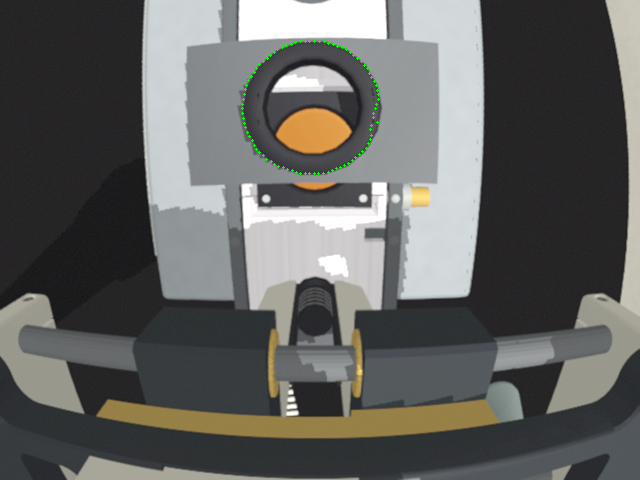

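```bash
cat > p.py <<'E'
from h import *
s=get_state();print('p',round(s['ee_pos'][0]*182.2+s['ee_pos'][1]*983.3,2),"Fy",round(s["force"]@np.array([.182,.983,0]),2),s["tool_rot"].round(2))
E
python3 -m inch '[[[0,0,0],[-7,0,0],0],[[0,0,0],[-6,0,0],0],[[0,0,0],[0,0,0],0]]'; python3 p.py;python3 -m inch '[[[0,0,0],[-3,0,0],0],[[0,0,0],[0,0,0],0]]'; python3 p.py
```

```text
time_s: 20.95
ee_pos: [0.575, 0.1229, 0.171]
tool_rot: [-90.5, -2.1, -101.1]
force: [-0.7, 2.3, -0.8]
grip_width: 0.0153
p 225.63 Fy 2.09 [ -90.51   -2.1  -101.1 ]
time_s: 21.2
ee_pos: [0.5753, 0.1242, 0.171]
tool_rot: [-90.6, -2.3, -101.2]
force: [-0.6, 2.1, 1.9]
grip_width: 0.0153
p 226.89 Fy 1.99 [ -90.55   -2.29 -101.15]
```

```bash
python3 -m inch '[[[0,0,0.03],[-2,0,0],0],[[0,0,0],[0,0,0],0]]'; python3 p.py;python3 -m inch '[[[0,0,0],[-3,0,0],0],[[0,0,0],[0,0,0],0]]'; python3 p.py
```

```text
time_s: 21.45
ee_pos: [0.5755, 0.1259, 0.171]
tool_rot: [-90.6, -0.5, -101.2]
force: [-0.9, -1.7, 2.5]
grip_width: 0.0151
p 228.7 Fy -1.88 [ -90.56   -0.51 -101.16]
time_s: 21.7
ee_pos: [0.5758, 0.1271, 0.171]
tool_rot: [-90.6, -0.7, -101.2]
force: [-2.8, 0.9, 1.9]
grip_width: 0.0152
p 229.88 Fy 0.35 [ -90.6    -0.68 -101.22]
```

```bash
python3 -m inch '[[[0,0,0],[0,0,0],0],[[0,0,0],[0,0,0],0]]'; python3 p.py;python3 -m inch '[[[0,0,0],[-3,0,0],0],[[0,0,0],[0,0,0],0]]'; python3 p.py
```

```text
time_s: 21.95
ee_pos: [0.5758, 0.1273, 0.171]
tool_rot: [-90.6, -0.7, -101.2]
force: [-2.0, -1.2, 2.8]
grip_width: 0.0153
p 230.08 Fy -1.54 [ -90.6    -0.68 -101.2 ]
time_s: 22.2
ee_pos: [0.5761, 0.1289, 0.171]
tool_rot: [-90.6, -0.8, -101.2]
force: [-2.2, 0.9, 2.2]
grip_width: 0.0153
p 231.73 Fy 0.49 [ -90.63   -0.83 -101.23]
```

```bash
python3 -m inch '[[[0,0,0.01],[-2,0,-0.3],0],[[0,0,0],[0,0,0],0]]'; python3 p.py; python3 rem.py pics/h2.png .588 .2028
```

```text
time_s: 22.45
ee_pos: [0.5762, 0.1295, 0.171]
tool_rot: [-90.6, -0.4, -101.3]
force: [-1.6, -0.5, 3.6]
grip_width: 0.0153
p 232.36 Fy -0.81 [ -90.62   -0.37 -101.28]
collar [587.74706125 203.60643381] r 25.125595229470893 rms 0.22253675781197965 88
ee [0.57621677 0.12953846 0.17097418] [ -90.62   -0.37 -101.28] [-1.6 -0.5  3.6] 22.45
tcp->port along y 74.92892863733714
```

View pics/h2.png

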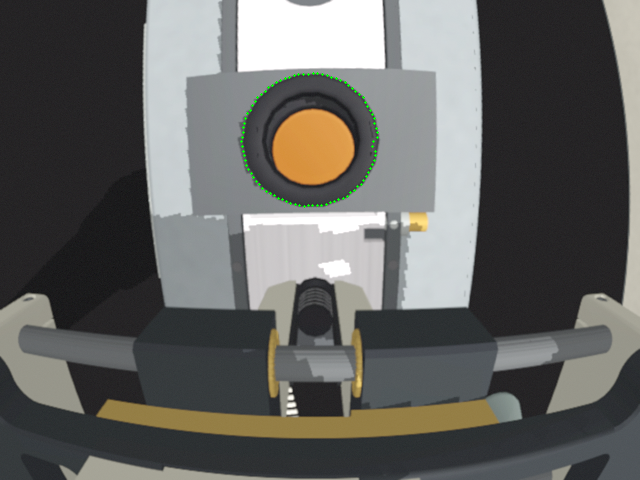

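```bash
python3 -m inch '[[[0,0,0],[-1.5,0,-0.3],0],[[0,0,0],[0,0,0],0]]'; python3 p.py; python3 -m inch '[[[0,0,0],[0,0,0],0]]'; python3 p.py
```

```text
time_s: 22.75
ee_pos: [0.5763, 0.13, 0.171]
tool_rot: [-90.6, -0.5, -101.3]
force: [-2.2, -1.9, 3.6]
grip_width: 0.0154
p 232.79 Fy -2.29 [ -90.61   -0.49 -101.3 ]
time_s: 22.88
ee_pos: [0.5763, 0.13, 0.171]
tool_rot: [-90.6, -0.5, -101.3]
force: [-2.6, -2.3, 4.0]
grip_width: 0.015
p 232.84 Fy -2.7 [ -90.61   -0.49 -101.3 ]
```

```bash
python3 -m inch '[[[0,0,0],[-1.5,0,-0.3],0],[[0,0,0],[0,0,0],0]]'; python3 p.py; python3 -m inch '[[[0,0,0],[0,0,0],0]]'; python3 p.py
```

```text
time_s: 23.12
ee_pos: [0.5765, 0.131, 0.171]
tool_rot: [-90.6, -0.5, -101.3]
force: [-2.6, -1.7, 3.0]
grip_width: 0.0152
p 233.88 Fy -2.15 [ -90.59   -0.54 -101.32]
time_s: 23.25
ee_pos: [0.5765, 0.1313, 0.171]
tool_rot: [-90.6, -0.5, -101.3]
force: [-2.6, -2.7, 3.5]
grip_width: 0.0153
p 234.1 Fy -3.14 [ -90.59   -0.52 -101.3 ]
```

```bash
python3 -m inch '[[[0,0,0],[-1,-0.3,-0.3],0],[[0,0,0],[0,0,0],0]]'; python3 p.py; python3 rem.py pics/h3.png .588 .2030
```

```text
time_s: 23.5
ee_pos: [0.5767, 0.132, 0.171]
tool_rot: [-90.6, -0.5, -101.3]
force: [-1.9, -1.7, 3.7]
grip_width: 0.0152
p 234.91 Fy -2.01 [ -90.57   -0.53 -101.32]
collar [587.74588604 203.69438487] r 25.121812527550258 rms 0.20741207144740811 83
ee [0.57667535 0.13204033 0.17096939] [ -90.57   -0.53 -101.32] [-1.9 -1.7  3.7] 23.5
tcp->port along y 72.47164929618734
```

```bash
python3 -m inch '[[[0,0,0],[-1,-0.3,-0.3],0],[[0,0,0],[0,0,0],0]]'; python3 p.py; python3 rem.py pics/h4.png .588 .2030
```

```text
time_s: 23.8
ee_pos: [0.5772, 0.1348, 0.171]
tool_rot: [-90.5, -0.4, -101.3]
force: [-1.3, -1.4, 2.3]
grip_width: 0.0155
p 237.73 Fy -1.58 [ -90.5    -0.35 -101.27]
collar [587.70846749 203.68026987] r 25.264463573377306 rms 0.268537939955389 90
ee [0.57718057 0.13481729 0.17103912] [ -90.5    -0.35 -101.27] [-1.3 -1.4  2.3] 23.8
tcp->port along y 69.62842431541492
```

The arm was pulled 2.8 mm on a 1 mm command, so the ball drew it in. I'll settle and check the centring.

```bash
python3 -m inch '[[[0,0,0],[0,0,0],0],[[0,0,0],[0,0,0],0]]'; python3 p.py
python3 - <<'E'
from h import *
s=get_state();im,d=viewer.camera("wrist");c=viewer.camera_info("wrist")
hsv=cv2.cvtColor(im,cv2.COLOR_RGB2HSV);ys,xs=np.mgrid[0:480,0:640]
gm=((hsv[...,0]>5)&(hsv[...,0]<22)&(hsv[...,1]>130)&(hsv[...,2]>60)&(ys>90)&(ys<210)&(xs>240)&(xs<380)).astype(np.uint8)
cg=max(cv2.findContours(gm,cv2.RETR_EXTERNAL,cv2.CHAIN_APPROX_NONE)[0],key=cv2.contourArea)
G=np.array([onplane("wrist",p[0],.1735,c)[:2] for p in cg])*1e3;e=cv2.fitEllipse(G.astype(np.float32))
q=np.array([587.71,203.68]);a=np.radians(-10.5);Y=np.array([-np.sin(a),np.cos(a)]);X=np.array([np.cos(a),np.sin(a)])
D=q-np.array(e[0]);print("glass",e,"remaining y,x",D@Y,D@X,"tcp-glass",(np.array(e[0])-s["ee_pos"][:2]*1e3)@Y)
cv2.imwrite("pics/i1.png",cv2.resize(im[60:330,200:430,::-1],None,fx=2.2,fy=2.2))
im,d=viewer.camera("top");cv2.imwrite("pics/i2.png",cv2.resize(im[160:290,60:230,::-1],None,fx=4.5,fy=4.5,interpolation=cv2.INTER_CUBIC))
E
```

```text
time_s: 24.1
ee_pos: [0.5772, 0.1349, 0.1711]
tool_rot: [-90.5, -0.4, -101.3]
force: [-1.2, -1.3, 1.1]
grip_width: 0.0153
p 237.84 Fy -1.49 [ -90.51   -0.36 -101.25]
glass ((588.7469482421875, 205.01319885253906), (35.40978240966797, 35.64224624633789), 63.337554931640625) remaining y,x -1.4998431223408506 -0.7766282545426569 tcp-glass 71.01645436117902
```

View pics/i1.png

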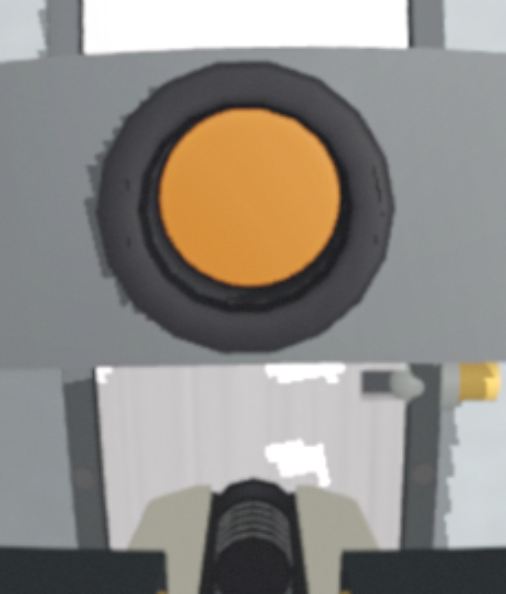

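View pics/i2.png

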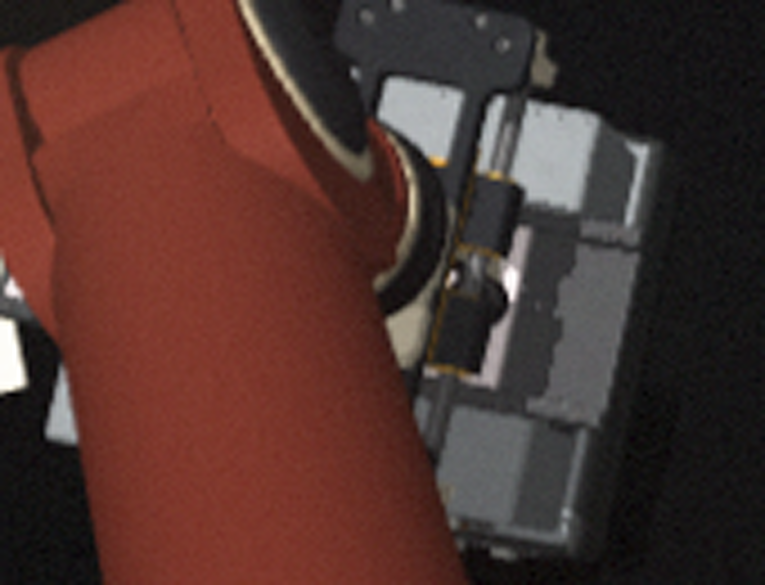

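```bash
python3 -m inch '[[[0,0,0],[0,0,0],0],[[0,0,0],[0,0,0],0],[[0,0,0],[0,0,0],0]]'|tail -2; python3 p.py; python3 -m inch '[[[0,0,0],[-0.6,0,0],0],[[0,0,0],[0,0,0],0]]'|tail -2; python3 p.py;  python3 -m inch '[[[0,0,0],[0,0,0],0],[[0,0,0],[0,0,0],0]]'|tail -2; python3 p.py
```

```text
force: [-0.1, -1.7, 1.4]
grip_width: 0.0152
p 237.85 Fy -1.65 [ -90.5    -0.34 -101.26]
force: [-1.0, -0.8, 1.9]
grip_width: 0.0155
p 237.88 Fy -0.95 [ -90.52   -0.4  -101.27]
force: [-1.6, -0.4, 1.1]
grip_width: 0.0153
p 237.91 Fy -0.68 [ -90.51   -0.4  -101.27]
```

```bash
python3 -m inch '[[[0,0,0],[0.8,0,0],0],[[0,0,0],[0,0,0],0]]'|tail -2; python3 p.py;  python3 -m inch '[[[0,0,0],[0,0,0],0],[[0,0,0],[0,0,0],0]]'|tail -2; python3 p.py
python3 - <<'E'
from h import *
im,d=viewer.camera("wrist");cv2.imwrite("pics/j1.png",cv2.resize(im[205:265,350:420,::-1],None,fx=8,fy=8,interpolation=cv2.INTER_CUBIC))
c=viewer.camera_info("wrist");R=cv2.Rodrigues(c["rvec"])[0]
im2,d2=viewer.camera("side");cv2.imwrite("pics/j2.png",im2[...,::-1])
E
```

```text
force: [0.1, -0.7, 1.1]
grip_width: 0.0151
p 237.87 Fy -0.65 [ -90.5    -0.32 -101.25]
force: [-0.7, -1.2, 0.6]
grip_width: 0.0154
p 237.89 Fy -1.29 [ -90.5    -0.32 -101.25]
```

View pics/j1.png

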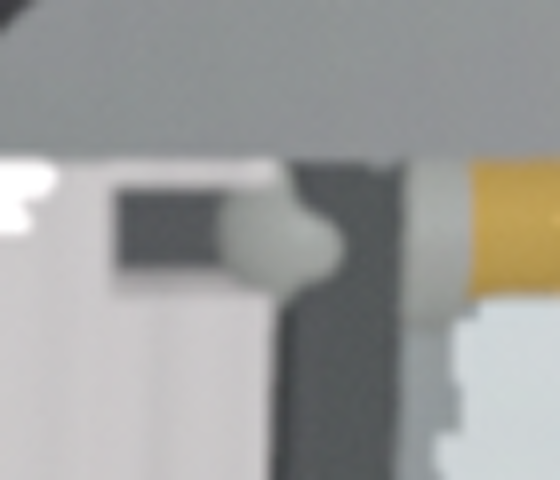

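View pics/j2.png

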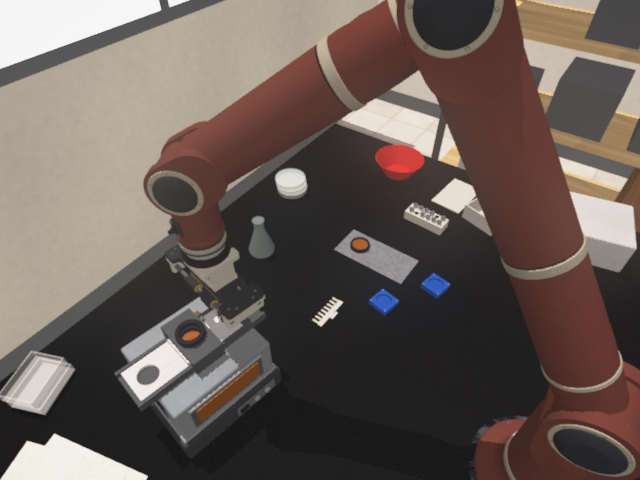

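The close-up shows the ball sitting in the slide's notch (crop 280,235). The slide resisted 0.6–0.8 mm nudges both ways, moving less than 0.05 mm. The side view shows the bystanders where they were. Handing in with the knob still gripped.

Run:
```python
from h import *
s=get_state();print(s["time_s"],s["force"].round(1),s["grip_width"]);print(order.finish_job())
```

```text
25.675 [-1.1 -0.7  0.7] 0.015514905090196379
the job is handed in; nothing more can be done
None
```

The square filter is flat in the slide's pocket and the slide is clicked in under the port. I handed the job in at 25.7 s with the knob still gripped.

**Placing:** I set the filter down under light contact (about 1 N) and let go. Its top measured level at 0.1756 m across all four corners, against 0.176 expected.

**Click:** On a 1 mm push the slide was drawn in 2.8 mm. After that it moved less than 0.05 mm under nudges of 0.6 mm in and 0.8 mm back. The wrist close-up shows the ball in its notch.

**Bystanders:** In the last side view the round filter, both blue look-alikes, the comb, the flask and the tube rack looked undisturbed. I compared this by eye only.

**Checks that failed or disagreed:**
- The fingertips stood about 1 mm ahead of the reported TCP, not the stated 22 mm. The first grasp closed above the filter without touching it, and I corrected for this before the second.
- By camera, the glass reads about 1.5 mm past the collar's axis at the click. I put that down to calibration and play in the pocket, and went by the ball and the force instead.

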